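# Rotate the canisters: old one forward, new one behind

## Task

Restock the canister lane of the two-lane rack first-in-first-out: pull the old canister forward along its lane until it stands at the front lip (at most a finger's width short of it), then fetch the new canister of the same kind from the low cardboard case and set it down gently behind the old one in the same lane. Keep both canisters upright throughout and leave everything else where it stands.

Things in the scene. Friction and masses are not known exactly. Their poses are not given: they have to be found in the camera images.
- rack: White two-lane stock rack on a fixed drawer base, 187 mm deep (x) by 222 mm wide (y). Origin: centre of its underside; its x axis runs along the lanes from the front lip (-x, robot side) to the rear stop (+x), z up. Lanes centred on y = +60 and -60 mm, 72 mm wide between side blocks, floor top at z = 98 mm, side block tops and rear stop top at z = 120 mm, front lip top at z = 105 mm.
- lane_left (a point): Front end of the lane at rack y = +60 mm: on its floor, mid-width, at the inner face of the front lip (rack x = -87.5 mm). The lane runs 175 mm from here along +x to the rear stop. Axes as the rack's.
- lane_right (a point): The same point of the other lane, at rack y = -60 mm. Axes as the rack's.
- deck_edge (a point): Middle of the front edge, at the underside, of the steel wire deck above the rear of both lanes: at rack x = -14 mm, z = 390 mm. The deck runs from here 106 mm along rack +x, spans the whole width, is 8 mm thick, has nothing on it, and is carried by two thin posts at the rear corners. In front of the edge the rack is open above. Axes as the rack's.
- old_center (a point): The old canister: round, straight-sided, white with a grey lid and a paper label, 54 mm diameter, 90 mm tall, about 0.25 kg, standing loose in one of the two lanes (either one), towards the rear under the wire deck. Point: its centre, 45 mm above its underside; z along its axis.
- new_center (a point): The new canister, exactly like the old one (54 mm diameter, 90 mm tall), standing loose on a low cardboard case to the right of the rack. Point: its centre, 45 mm above its underside; z along its axis.
- case: Closed low cardboard shipping case, fixed, 160 x 220 x 90 mm high, on the counter; the new canister stands on its top. Origin: centre of its underside.
- jar_center (a point): Squat white jar, 64 mm diameter, 65 mm tall, standing in the other lane of the rack; to be left alone. Point: its centre.
- slim_center (a point): Slim white bottle, 42 mm diameter, 140 mm tall, standing on the counter; to be left alone. Point: its centre.
- carton_center (a point): Plain cardboard carton, 75 x 110 x 55 mm high, lying on the counter; to be left alone. Point: its centre.
- beaker_center (a point): Open steel beaker, 76 mm across the rim, 75 mm tall, on the counter; to be left alone. Point: its centre.
- spatula_grip (a point): Handle of a steel spatula, 170 mm long, lying on the counter to the left of the rack; to be left alone.
- old: The old canister again, its origin given at the centre of its underside.
- new: The new canister again, its origin given at the centre of its underside.
Mind the look-alikes: they are no part of the job. Leave any green look-alike of the new alone.

How it is judged:
By the outcome, as a careful person would: the job done as asked, in the order asked, and still so for the second after the job is handed in, with the robot touching nothing.
It also fails if it takes over 64 s, if anything falls off the work surface, if the arm or the gripper's body presses on something with over 40 N, if the wrist force passes 120 N, or if a joint passes its speed limit or range.

## Robot

A 7-joint arm with a two-finger parallel gripper is mounted at the origin on the work surface. World frame = base frame: x ahead of the robot, y to its left, z up, the work surface at z = 0. Lengths are in m, angles in rad, forces in N, time in s.
With the tool pointing down it reaches from about 0.425 to 0.95 m from the base axis. Payload 16.7 kg.
Tool frame: the origin (TCP) lies midway between the tips of the shut fingers; the grasp point (between the pads) lies 19 mm behind it; z points along the fingers, y is the direction in which the jaws open and shut (so a half turn about z gives the same grasp; the last joint's range is limited). The gripper opens to 94 mm and grips with 3 to 60 N. Pads are 16 mm wide; open, the fingers measure 119 mm over their backs; the gripper's body (75 mm by 177 mm) begins 78 mm behind the grasp point.
Start: joints at [0.977, 0.426, 0.074, 1.606, -0.034, 1.111, -0.067], TCP at [0.29, -0.609, 0.205] pointing down, gripper open.
Joint ranges: [-2.85, 2.85], [-0.5, 2.14], [-1.23, 1.37], [0.21, 2.46], [-1.02, 4.16], [0.16, 2.05], [-2.73, 2.73]. Speed limits (rad/s): [1.89, 1.89, 2.39, 2.39, 3.01, 3.01, 3.01].

## Interface

Orientations are given as [roll, pitch, yaw] about the fixed x, y, z axes, in that order (R = Rz(yaw) Ry(pitch) Rx(roll)).
In Python, from rig import manip gives the robot as it stands.
- The arm moves only by the tool send_rows, never from a script. Its argument "rows" is a list of rows, each a list of 3 entries, a list of its own where there are three numbers: the shift along the tool's x, y, z in units of 3 cm (1.0 is 3 cm), then the turn about the tool's z in units of 5 degrees (1.0 is 5 degrees), then the gripper command: -1 is fully open, 1 is shut, values between are in proportion. In form: [[[dx, dy, dz], twist, fingers], ...]. A call has 1 to 10 rows; each row shifts and turns the commanded pose from where the row before left it, along the tool's axes as they then stand; what a row does not reach is not made up. A row lasts 1/8 s, in which the tool goes at most 62.5 mm and 10.7 degrees, less where a joint would pass 70% of its speed; a pose out of reach is approached as far as the arm can. A call with a number of a shift or a turn outside -1 to 1 is refused whole. A call with a gripper value outside its range is refused whole. The fingers move at their own pace and stop on an object; the grip force is fixed at half the most. Time passes only in rows, so rows that do not move let the fingers close. It gives the time, the measured TCP pose, the force and the opening at its end, in the units of the state.
- manip.read_state(): the state, without advancing time (a new reading comes with each control period).
- manip.get_image(name): name is "scene" or "top" or "wrist"; returns a dict with "pixels" (420x560x3 uint8, blue, green, red), "range_z" (420x560 float32, m along the optical axis (not along the pixel's ray), 0 where there is no reading), "fx", "fy", "cx", "cy" (pixels), "position" and "attitude" of the camera in the world. Camera axes: x right, y down, z forward; pixel columns grow to the right and rows downward; lengths in m; the calibration is good to about 2 mm. A picture is of the moment at which its call begins.
- manip.finish_job(): hands the job in, once; it reports no verdict.
The state is a dict: "time": time; "joint_pos": joint angles; "joint_velocities": joint speeds; "joint_torque": joint torques, N m; "tool_pos": TCP position; "tcp_rot": TCP orientation; "contact_force": force on the tool from outside, world axes, zero at the start; "torque": the same for the moment, N m; "finger_gap": opening from 0.0 (shut) to 1.0 (fully open).
Only numpy, scipy, OpenCV 4.12 (cv2) and the standard library are available. Lean on these libraries where they do the work, as an engineer would, in place of code of your own. Each camera call takes 0.05 s, during which the arm holds its last target.

## Working session

There is one attempt and no reset: what is moved stays moved. The work goes in short steps, Python scripts to look and compute and a tool call to move; the robot and the scene stay as the last step left them, time stands still between calls to the robot, and variables do not carry over. Pictures are saved under pics/ and viewed, and the job is handed in when it is done.

Besides the shell and the picture viewer there is one more tool, called by a JSON object that holds its "method" and its "body", one argument or row to a line. send_rows: Moves the arm, as the interface text tells. Shifts and turns lie within -1 to 1; 1 stands for 3 cm of shift or 5 degrees of turn. Its arguments: {"type":"object","properties":{"rows":{"type":"array","items":{"type":"array"}}},"required":["rows"]}

```bash
mkdir -p pics; ls
cat > h.py <<'E'
import numpy as np,cv2
from rig import manip
from scipy.spatial.transform import Rotation as R
def grab(n):
    d=manip.get_image(n); np.savez('pics/'+n+'.npz',**{k:np.array(v) for k,v in d.items()}); return d
def rot(a):
    a=np.array(a,float)
    if a.shape==(3,3): return a
    if a.size==4: return R.from_quat(a).as_matrix()
    return R.from_euler('xyz',a).as_matrix()
def cloud(d):
    z=d['range_z'];h,w=z.shape;u,v=np.meshgrid(np.arange(w),np.arange(h))
    p=np.stack([(u-d['cx'])/d['fx']*z,(v-d['cy'])/d['fy']*z,z],-1)
    P=p@rot(d['attitude']).T+np.array(d['position']); P[z==0]=np.nan; return P
E
python3 - <<'E'
from h import *
s=manip.read_state(); print(s)
for n in ['scene','top','wrist']:
    d=grab(n); cv2.imwrite(f'pics/{n}0.png',d['pixels']); print(n,d['position'],d['attitude'],d['fx'],d['cx'],d['cy'])
E
```

```text
pics
{'time': 0.0, 'joint_pos': array([ 0.97646928,  0.42670539,  0.0738442 ,  1.6066068 , -0.03409686,
        1.11080103, -0.06711418]), 'joint_velocities': array([ 1.10608293e-04, -4.23009992e-04, -5.10529679e-05,  9.74608391e-04,
        4.36112416e-04,  3.67818028e-04,  4.91863052e-04]), 'joint_torque': array([-7.15311467e-05, -9.35821939e+01,  3.66624556e+00, -4.54188967e+01,
       -4.89942671e-02,  2.01499555e-02,  8.05728928e-05]), 'tool_pos': array([ 0.29023939, -0.60892787,  0.20479327]), 'tcp_rot': array([-3.14033452e+00,  9.13837552e-05,  4.44788755e-01]), 'contact_force': array([-0.00122347,  0.0145271 , -0.293403  ]), 'torque': array([-0.00221345,  0.005772  ,  0.02596998]), 'finger_gap': 0.9985467860624291}
scene [ 1.37258124 -0.41329118  1.40640129] [-2.51548975 -0.01376675  1.13716783] 442.24997618214974 284.30677628603996 208.23985452729215
top [ 0.27450044 -0.06996503  1.90454774] [-2.93664227e+00 -1.01795152e-03 -1.46891891e+00] 521.1081436902757 278.22726253460644 212.0686382465929
wrist [ 0.36042138 -0.57489964  0.38337023] [ 2.87386122e+00  1.93237385e-03 -1.12556477e+00] 338.6418928172902 272.3292767390402 212.1435402881665
```

View pics/scene0.png

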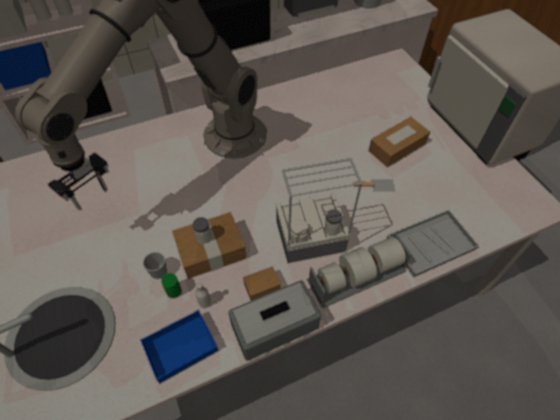

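View pics/top0.png

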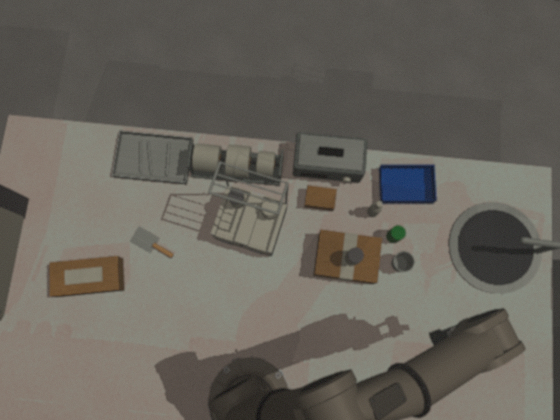

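View pics/wrist0.png

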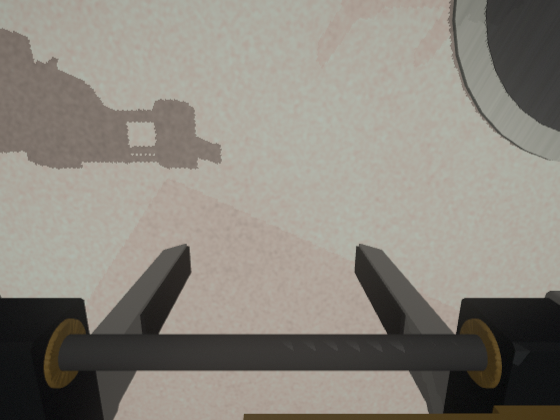

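Run:
```python
from h import *
d=np.load('pics/scene.npz');t=np.load('pics/top.npz')
def en(im,g=1.0): return np.clip((im/255.)**0.6*255,0,255).astype(np.uint8)
a=cv2.resize(en(d['pixels'][155:275,260:400]),None,fx=5,fy=5,interpolation=cv2.INTER_CUBIC)
cv2.imwrite('pics/s1.png',a)
b=cv2.resize(en(t['pixels'][160:290,150:300]),None,fx=4.5,fy=4.5,interpolation=cv2.INTER_CUBIC)
cv2.imwrite('pics/t1.png',b)
b=cv2.resize(en(t['pixels'][180:290,300:430]),None,fx=4.5,fy=4.5,interpolation=cv2.INTER_CUBIC)
cv2.imwrite('pics/t2.png',b)
```

```text
(no output)
```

View pics/s1.png

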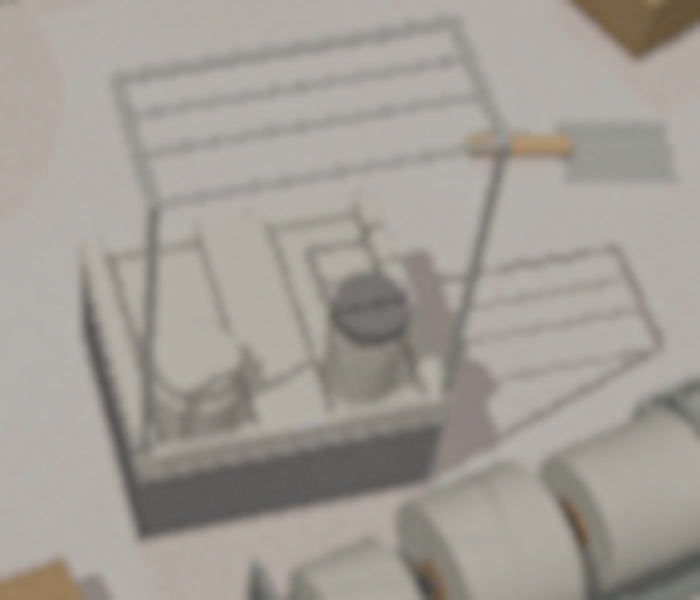

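View pics/t1.png

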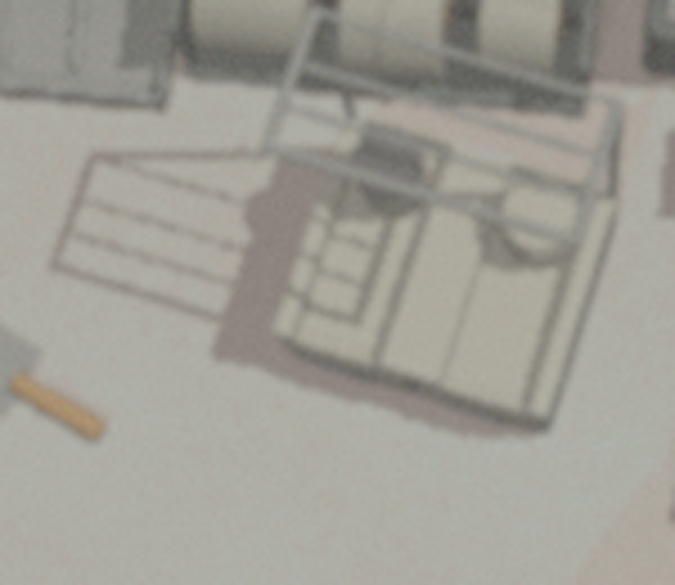

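View pics/t2.png

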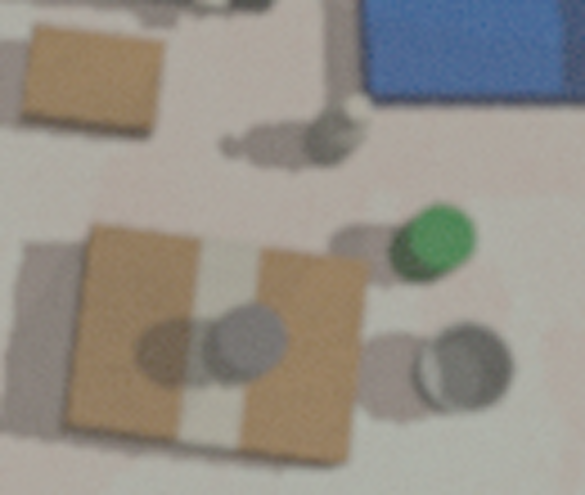

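Run:
```python
from h import *
for n in ['scene','top']:
    d=dict(np.load(f'pics/{n}.npz')); P=cloud(d)
    Z=P[...,2]
    print(n)
    # table check
    def reg(v0,v1,u0,u1): 
        Q=P[v0:v1,u0:u1].reshape(-1,3); return Q[~np.isnan(Q[:,0])]
    print('table',np.nanmedian(reg(300,340,200,300)[:,2]) if n=='top' else '')
    for nm,(v,u) in ({'old':(215,334),'new':(225,202)} if n=='scene' else {'new':(256,354),'green':(234,397),'lid_old':(198,237),'jar':(207,271),'floor':(235,240)}).items():
        Q=reg(v-2,v+3,u-2,u+3); print(nm,np.median(Q,0),Q[:,2].std())
S=dict(np.load('pics/scene.npz'));P=cloud(S).reshape(-1,3);T=cloud(dict(np.load('pics/top.npz'))).reshape(-1,3)
np.save('pics/P.npy',P);np.save('pics/T.npy',T)
def circ(Q):
    A=np.c_[Q[:,:2],np.ones(len(Q))];b=(Q[:,:2]**2).sum(1);s=np.linalg.lstsq(A,b,rcond=None)[0];c=s[:2]/2;return c,np.sqrt(s[2]+c@c)
# horizontal slices histogram near rack
for nm,X in (('S',P),('T',T)):
    m=(X[:,0]>.3)&(X[:,0]<.9)&(X[:,1]>-.2)&(X[:,1]<.3)
    print(nm,np.histogram(X[m][:,2],bins=np.arange(0.08,.42,.01)))
```

```text
scene
table 
old [0.67400374 0.11345733 0.18633889] 0.0027391086776077135
new [ 0.52383422 -0.30343829  0.18066508] 0.003572417939050679
top
table 0.0003488224385043148
new [ 0.50845888 -0.30091675  0.181028  ] 0.003369070824497532
green [ 0.6139394  -0.4572799   0.09072982] 0.004350922459153505
lid_old [0.66362332 0.10586974 0.18874685] 0.06786457664923201
jar [ 0.6496848  -0.00855717  0.16178592] 0.005125094827715215
floor [0.54908348 0.08919326 0.11957922] 0.004375623605129905
S (array([ 450, 1034,  755, 1597, 1592,  369,  142,  108,  177,   33,  169,
         21,   12,   10,   12,    9,    9,   11,    3,   10,    9,    5,
         12,   11,   12,    8,   14,   11,   11,   14,   32,  636,   13]), array([0.08, 0.09, 0.1 , 0.11, 0.12, 0.13, 0.14, 0.15, 0.16, 0.17, 0.18,
       0.19, 0.2 , 0.21, 0.22, 0.23, 0.24, 0.25, 0.26, 0.27, 0.28, 0.29,
       0.3 , 0.31, 0.32, 0.33, 0.34, 0.35, 0.36, 0.37, 0.38, 0.39, 0.4 ,
       0.41]))
T (array([ 358, 1130,  963, 1292, 1613,  504,   94,   55,  128,   25,   95,
         49,    3,    3,    2,    4,    1,    3,    3,    4,    3,    3,
          6,    3,    4,    4,    1,    6,    1,    4,   17,  571,  124]), array([0.08, 0.09, 0.1 , 0.11, 0.12, 0.13, 0.14, 0.15, 0.16, 0.17, 0.18,
       0.19, 0.2 , 0.21, 0.22, 0.23, 0.24, 0.25, 0.26, 0.27, 0.28, 0.29,
       0.3 , 0.31, 0.32, 0.33, 0.34, 0.35, 0.36, 0.37, 0.38, 0.39, 0.4 ,
       0.41]))
```

Run:
```python
from h import *
P=np.load('pics/P.npy');T=np.load('pics/T.npy')
def rect(X,z0,z1,nm,b=(.3,.9,-.2,.3)):
    m=(X[:,2]>z0)&(X[:,2]<z1)&(X[:,0]>b[0])&(X[:,0]<b[1])&(X[:,1]>b[2])&(X[:,1]<b[3])
    q=X[m][:,:2].astype(np.float32)
    r=cv2.minAreaRect(q); print(nm,len(q),np.round(r[0],4),np.round(r[1],4),round(r[2],2)); return q
for X,n in((P,'S'),(T,'T')):
    rect(X,.388,.405,'deck'+n); rect(X,.112,.128,'blocks'+n,(.45,.75,-.08,.2))
    rect(X,.085,.096,'case'+n,(.3,.7,-.5,-.12))
def circfit(q,r):
    from scipy.optimize import least_squares
    h=cv2.convexHull(q.astype(np.float32))[:,0]
    c,rr=cv2.minEnclosingCircle(q.astype(np.float32)); return np.round(c,4),round(rr,4),np.round(np.median(q,0),4)
for X,n in((P,'S'),(T,'T')):
    for nm,b,z in (('old',(.6,.74,.05,.17),(.178,.2)),('new',(.44,.58,-.37,-.24),(.172,.195)),('jar',(.58,.72,-.08,.05),(.152,.175)),('green',(.56,.67,-.52,-.4),(.08,.1)),('slim',(.6,.75,-.5,-.35),(.12,.16)),('beaker',(.44,.58,-.53,-.42),(.065,.09))):
        m=(X[:,2]>z[0])&(X[:,2]<z[1])&(X[:,0]>b[0])&(X[:,0]<b[1])&(X[:,1]>b[2])&(X[:,1]<b[3])
        if m.sum()>5: print(n,nm,m.sum(),*circfit(X[m][:,:2],0),np.median(X[m][:,2]))
# gripper profile from scene+top: extents around tcp axis in tool frame
s=manip.read_state();t=s['tool_pos'];a=s['tcp_rot'][2]
for X,n in((P,'S'),(T,'T')):
    d=X-t; x=np.cos(a)*d[:,0]+np.sin(a)*d[:,1]; y=-(-np.sin(a)*d[:,0]+np.cos(a)*d[:,1])
    for z in np.arange(0,.6,.03):
        m=(d[:,2]>z)&(d[:,2]<z+.03)&(abs(x)<.25)&(abs(y)<.25)
        if m.sum()>3: print(n,round(z,2),m.sum(),'x',np.round(np.percentile(x[m],[1,99]),3),'y',np.round(np.percentile(y[m],[1,99]),3))
```

```text
deckS 673 [0.6536 0.0568] [0.2231 0.1093] 78.62
blocksS 1142 [0.6159 0.0646] [0.2241 0.1945] 79.24
caseS 2083 [ 0.5699 -0.3365] [0.3001 0.2621] 87.37
deckT 701 [0.6506 0.0574] [0.2221 0.1063] 78.65
blocksT 1140 [0.6136 0.065 ] [0.2232 0.1888] 78.52
caseT 2158 [ 0.568  -0.3355] [0.2989 0.262 ] 87.66
S old 190 [0.6887 0.1262] 0.0466 [0.6776 0.1118] 0.18639986329943847
S new 183 [ 0.5164 -0.3076] 0.0287 [ 0.5157 -0.3063] 0.17875727750740977
S jar 219 [ 0.6589 -0.0221] 0.0472 [ 0.6553 -0.0075] 0.16141787600913893
S green 232 [ 0.6017 -0.4417] 0.0569 [ 0.6232 -0.4611] 0.08795919853172618
S slim 45 [ 0.7072 -0.3807] 0.0119 [ 0.7088 -0.3808] 0.13723333647210056
S beaker 119 [ 0.5248 -0.4914] 0.039 [ 0.5225 -0.4907] 0.0723556098493543
T old 146 [0.6829 0.1253] 0.0439 [0.6718 0.1132] 0.18754245916421075
T new 203 [ 0.5113 -0.3055] 0.0269 [ 0.5109 -0.3055] 0.18024454536640233
T jar 165 [ 0.6546 -0.02  ] 0.0459 [ 0.6499 -0.0051] 0.16217420202822974
T green 201 [ 0.5997 -0.4412] 0.0558 [ 0.6162 -0.4594] 0.0899934714389321
T slim 32 [ 0.7036 -0.3805] 0.0113 [ 0.7011 -0.3795] 0.13819008476612793
T
[... 891 characters left out ...]
y [-0.249 -0.178]
S 0.54 93 x [-0.05   0.013] y [-0.25  -0.235]
T 0.09 47 x [0.021 0.033] y [-0.08   0.072]
T 0.12 193 x [0.001 0.033] y [-0.09  -0.024]
T 0.15 15 x [0.012 0.033] y [-0.042 -0.024]
T 0.18 16 x [0.026 0.033] y [-0.043 -0.023]
T 0.21 39 x [0.034 0.047] y [-0.033  0.01 ]
T 0.24 11 x [0.039 0.045] y [-0.021  0.001]
T 0.33 55 x [0.047 0.06 ] y [-0.082  0.028]
T 0.36 128 x [-0.03  0.06] y [-0.099  0.051]
T 0.39 892 x [-0.048  0.058] y [-0.1    0.045]
T 0.42 1294 x [-0.056  0.051] y [-0.15   0.013]
T 0.45 1050 x [-0.056  0.04 ] y [-0.214 -0.057]
T 0.48 1115 x [-0.06   0.036] y [-0.244 -0.118]
T 0.51 886 x [-0.057  0.028] y [-0.248 -0.176]
T 0.54 113 x [-0.053  0.007] y [-0.25 -0.23]
```

{"method": "send_rows", "body": {
  "rows": [
    [[0, 1, -0.5], 0, -1],
    [[0, 1, -0.5], 0, -1],
    [[0, 1, -0.5], 0, -1],
    [[0, 1, -0.5], 0, -1],
    [[0, 1, -0.5], 0, -1],
    [[0, 1, -0.5], 0, -1],
    [[0, 1, -0.5], 0, -1],
    [[0, 1, -0.5], 0, -1]
  ]
}}

```text
time: 1.15
tool_pos: [0.394, -0.8265, 0.3258]
tcp_rot: [-3.141, -0.0, 0.445]
contact_force: [0.8, -0.1, 0.7]
finger_gap: 1.0
```

Run:
```python
from h import *
s=manip.read_state(); print({k:np.round(s[k],3) for k in ['time','joint_pos','tool_pos','tcp_rot']})
```

```text
{'time': np.float64(1.15), 'joint_pos': array([ 1.022,  0.867,  0.111,  0.614, -0.085,  1.664, -0.04 ]), 'tool_pos': array([ 0.394, -0.826,  0.326]), 'tcp_rot': array([-3.141, -0.   ,  0.445])}
```

{"method": "send_rows", "body": {
  "rows": [
    [[0, 1, -1], 0, -1],
    [[0, 1, -1], 0, -1],
    [[0, 1, -1], 0, -1],
    [[0, 1, -1], 0, -1],
    [[0, 1, -1], 0, -1],
    [[0, 1, -1], 0, -1]
  ]
}}

```text
time: 1.9
tool_pos: [0.3559, -0.8206, 0.424]
tcp_rot: [-3.082, -0.013, 0.382]
contact_force: [35.3, 42.0, -0.4]
finger_gap: 1.0
```

Run:
```python
from h import *
s=manip.read_state(); print({k:np.round(s[k],3) for k in ['time','joint_pos','tool_pos','tcp_rot']})
```

```text
{'time': np.float64(1.9), 'joint_pos': array([ 1.017,  1.048,  1.104,  0.212, -1.022,  2.049,  0.03 ]), 'tool_pos': array([ 0.356, -0.821,  0.424]), 'tcp_rot': array([-3.082, -0.013,  0.382])}
```

{"method": "send_rows", "body": {
  "rows": [
    [[0, 0, 0], 0, -1]
  ]
}}

```text
time: 2.02
tool_pos: [0.3554, -0.8208, 0.4255]
tcp_rot: [-3.084, -0.014, 0.381]
contact_force: [0.4, 0.6, -0.9]
finger_gap: 0.998
```

{"method": "send_rows", "body": {
  "rows": [
    [[0, -1, 0], 0, -1],
    [[0, -1, 0], 0, -1],
    [[0, -1, 0], 0, -1],
    [[0, -1, 0], 0, -1]
  ]
}}

```text
time: 2.52
tool_pos: [0.3199, -0.718, 0.4303]
tcp_rot: [-3.082, -0.021, 0.386]
contact_force: [0.4, -0.6, 0.4]
finger_gap: 1.002
```

Run:
```python
from h import *
s=manip.read_state(); print({k:np.round(s[k],3) for k in ['time','joint_pos','tool_pos','tcp_rot']})
```

```text
{'time': np.float64(2.525), 'joint_pos': array([ 0.633,  0.839,  1.255,  0.902, -0.815,  1.869,  0.323]), 'tool_pos': array([ 0.32 , -0.718,  0.43 ]), 'tcp_rot': array([-3.082, -0.021,  0.386])}
```

```bash
cat > fit.py <<'E'
from h import *
from scipy.optimize import least_squares
D=[([.97646928,.42670539,.0738442,1.6066068,-.03409686,1.11080103,-.06711418],[.29023939,-.60892787,.20479327],[-3.14033452,9.138e-05,.444788755]),
([1.022,.867,.111,.614,-.085,1.664,-.04],[.394,-.826,.326],[-3.141,0,.445]),
([1.017,1.048,1.104,.212,-1.022,2.049,.03],[.356,-.821,.424],[-3.082,-.013,.382]),
([.633,.839,1.255,.902,-.815,1.869,.323],[.32,-.718,.430],[-3.082,-.021,.386])]
import itertools
def fk(q,p,sg):
    b,d1,d3,d5,d7,a1,a3,b7=p[:8]; s=np.array(sg)*q
    Rz=lambda t:R.from_euler('z',t).as_matrix();Ry=lambda t:R.from_euler('y',t).as_matrix()
    M=Rz(b+s[0]); x=np.array([0,0,d1])+M@[a1,0,0]
    M=M@Ry(s[1])@Rz(s[2]); x=x+M@[a3,0,d3]
    M=M@Ry(s[3])@Rz(s[4]); x=x+M@[-a3 if len(p)<9 else p[8],0,d5]
    M=M@Ry(s[5]); x=x+M@[0 if len(p)<10 else p[9],0,0]
    M=M@Rz(s[6]+b7); x=x+M@[0,0,d7]
    return x,M
if __name__=='__main__':
    best=[]
    for s1,s3,s5,s7 in itertools.product([1,-1],repeat=4):
        sg=[s1,1,s3,1,s5,1,s7]
        def f(p):
            r=[]
            for q,x,e in D:
                X,M=fk(np.array(q),p,sg); r+=list((X-x)*3)+list((M-rot(e)).ravel()*.5)
            return np.array(r)
        for b in (-2.1,-.15,1,3):
          for b7 in (0,1.57,3.1,-1.57):
            o=least_squares(f,[b,.35,.4,.4,.25,0,0,b7,0,0]); best.append((o.cost,sg,o.x))
    best.sort(key=lambda t:t[0])
    for c,s,x in best[:4]: print(c,s,np.round(x,4))
E
python3 fit.py
```

```text
0.002642199416254577 [-1, 1, -1, 1, -1, 1, -1] [-0.0731  0.2396  0.6147  0.5475  0.4032 -0.0369 -0.0079  1.4977 -0.0491
  0.0485]
0.0026421994162545838 [-1, 1, -1, 1, -1, 1, -1] [-0.0731  0.2396  0.6147  0.5475  0.4032 -0.0369 -0.0079 -4.7855 -0.0491
  0.0485]
0.0026421994162546085 [-1, 1, -1, 1, -1, 1, -1] [-0.0731  0.2396  0.6147  0.5475  0.4032 -0.0369 -0.0079  1.4977 -0.0491
  0.0485]
0.002642199416254615 [-1, 1, -1, 1, -1, 1, -1] [-0.0731  0.2396  0.6147  0.5475  0.4032 -0.0369 -0.0079  1.4977 -0.0491
  0.0485]
```

```bash
cat > fit2.py <<'E'
from h import *
from fit import D
from scipy.optimize import least_squares
import json,os
Rz=lambda t:R.from_euler('z',t).as_matrix();Ry=lambda t:R.from_euler('y',t).as_matrix()
def fk(q,p):
    s=np.array(q)*[-1,1,-1,1,-1,1,-1]; o2,o4,o6=0,0,0
    M=Rz(p[0]+s[0]); x=np.array([0,0,p[1]])+M@[p[2],p[3],0]
    M=M@Ry(s[1]); x=x+M@[0,p[4],0]; M=M@Rz(s[2]); x=x+M@[p[5],0,p[6]]
    M=M@Ry(s[3]); x=x+M@[0,p[7],0]; M=M@Rz(s[4]); x=x+M@[p[8],p[11],p[9]]
    M=M@Ry(s[5]); x=x+M@[p[13],0,0]; M=M@Rz(s[6]+p[12]); x=x+M@[0,0,p[10]]
    return x,M
def res(p,D,reg=.01):
    r=[]
    for q,x,e in D:
        X,M=fk(q,p); r+=list((X-np.array(x))*3)+list((M-rot(e)).ravel()*1)
    return np.array(r+list(reg*np.array([p[0],p[2],p[3],p[4],p[5],p[7],p[8],p[11],p[12]-1.571,p[13]])))
def data():
    L=list(D)
    if os.path.exists('log.json'): L+=json.load(open('log.json'))
    return L
def addlog():
    s=manip.read_state(); e=[list(map(float,s[k])) for k in('joint_pos','tool_pos','tcp_rot')]
    L=json.load(open('log.json')) if os.path.exists('log.json') else []
    L.append(e); json.dump(L,open('log.json','w')); return s
def fit():
    p0=[0,.24,0,0,0,0,.6,0,0,.55,.4,0,1.571,0]
    return least_squares(res,p0,args=(data(),))
if __name__=='__main__':
    addlog()
    o=fit(); print(o.cost,np.round(o.x,4))
    for q,x,e in data():
        X,M=fk(q,o.x); print(np.round(X-x,4),round(np.degrees(R.from_matrix(M.T@rot(e)).magnitude()),2))
E
python3 fit2.py
```

```text
9.754749554207978e-07 [ 2.7000e-03  2.7080e-01 -2.0000e-04 -1.4000e-02 -1.4000e-02  3.0000e-04
  5.5490e-01 -3.5200e-02 -3.0000e-04  4.9390e-01  3.5260e-01 -2.7000e-03
  1.5734e+00  9.0000e-04]
[ 0.  0. -0.] 0.0
[-0. -0.  0.] 0.02
[ 0.  0. -0.] 0.02
[ 0.0001 -0.0001  0.    ] 0.04
[-0.0001  0.0001 -0.    ] 0.01
```

```bash
cat > sim.py <<'E'
from fit2 import *
LO=np.array([-2.85,-.5,-1.23,.21,-1.02,.16,-2.73]);HI=np.array([2.85,2.14,1.37,2.46,4.16,2.05,2.73])
VM=np.array([1.89,1.89,2.39,2.39,3.01,3.01,3.01])
try: PP=np.load('pp.npy')
except Exception: PP=fit().x; np.save('pp.npy',PP)
def jac(q):
    x0,M0=fk(q,PP);J=np.zeros((6,7))
    for i in range(7):
        d=np.array(q,float);d[i]+=1e-5;x,M=fk(d,PP);J[:3,i]=(x-x0)/1e-5;J[3:,i]=R.from_matrix(M@M0.T).as_rotvec()/1e-5
    return x0,M0,J
def solve(q,x,M,n=30,lam=.05,w=1.0):
    q=np.array(q,float);W=np.array([1,1,1,w,w,w])
    for _ in range(n):
        x0,M0,J=jac(q); e=np.r_[x-x0,R.from_matrix(M@M0.T).as_rotvec()]*W; Jw=J*W[:,None]
        q=np.clip(q+Jw.T@np.linalg.solve(Jw@Jw.T+lam**2*np.eye(6),e),LO,HI)
    return q
def run(q,rows,lam=.05,w=1.,n=30,anchor=True,verb=False):
    q=np.array(q,float); x,M=fk(q,PP)
    for (d,t) in rows:
        x=x+M@(np.array(d)*.03); M=M@Rz(np.radians(5*t))
        qn=solve(q,x,M,n,lam,w); dq=qn-q; k=max(1,np.max(abs(dq)/(VM*.7*.125))); q=q+dq/k
        if anchor: x,M=fk(q,PP)
        if verb: print(np.round(q,2),np.round(x,3),'toolz',np.round(M[:,2],2))
    return q,x,M
if __name__=='__main__':
    qB=D[1][0]
    for lam in (.01,.05,.1,.2):
      for w in (.2,.5,1):
        for n in (5,30):
          q,x,M=run(qB,[((0,1,-1),0)]*6,lam,w,n); print(lam,w,n,np.round(q,2),np.round(x,3),np.round(M[:,2],3))
    print('actual',np.round(D[2][0],2),D[2][1],np.round(rot(D[2][2])[:,2],3))
E
python3 sim.py
```

```text
0.01 0.2 5 [ 1.22  1.78  0.24  0.21 -0.36  2.05 -0.28] [ 0.211 -0.691 -0.257] [-0.139  0.772 -0.621]
0.01 0.2 30 [ 1.22  1.33  0.72  0.21 -0.89  2.05 -0.41] [ 0.265 -0.852  0.142] [ 0.082  0.421 -0.903]
0.01 0.5 5 [ 1.21  1.75  0.31  0.21 -0.41  2.05 -0.32] [ 0.215 -0.712 -0.228] [-0.142  0.745 -0.652]
0.01 0.5 30 [ 1.09  1.16  0.75  0.21 -0.82  2.05 -0.21] [ 0.347 -0.832  0.299] [ 0.031  0.247 -0.969]
0.01 1 5 [ 1.16  1.55  0.34  0.21 -0.41  2.05 -0.26] [ 0.278 -0.779 -0.072] [-0.146  0.596 -0.789]
0.01 1 30 [ 1.07  1.11  0.76  0.21 -0.82  2.05 -0.16] [ 0.357 -0.825  0.342] [ 0.038  0.202 -0.979]
0.05 0.2 5 [ 1.11  1.31  0.21  0.21 -0.23  2.05 -0.12] [ 0.332 -0.819  0.123] [-0.152  0.387 -0.909]
0.05 0.2 30 [ 1.17  1.31  0.58  0.21 -0.66  2.05 -0.2 ] [ 0.28  -0.845  0.149] [-0.026  0.395 -0.918]
0.05 0.5 5 [ 1.16  1.55  0.27  0.21 -0.34  2.05 -0.21] [ 0.276 -0.778 -0.075] [-0.161  0.595 -0.788]
0.05 0.5 30 [ 1.31  1.53  0.65  0.21 -0.83  2.05 -0.41] [ 0.178 -0.829 -0.033] [ 0.082  0.584 -0.807]
0.05 1 5 [ 1.17  1.61  0.28  0.21 -0.36  2.05 -0.23] [ 0.26  -0.763 -0.119] [-0.157  0.63
[... 704 characters left out ...]
93 ]
0.2 0.2 5 [ 1.04  0.92  0.13  0.21 -0.09  1.63 -0.05] [ 0.439 -0.922  0.495] [ 0.159 -0.344 -0.925]
0.2 0.2 30 [ 1.04  0.95  0.17  0.21 -0.13  1.65 -0.05] [ 0.435 -0.921  0.466] [ 0.139 -0.301 -0.944]
0.2 0.5 5 [ 1.05  1.01  0.14  0.21 -0.12  1.88 -0.06] [ 0.401 -0.858  0.388] [ 0.013 -0.037 -0.999]
0.2 0.5 30 [ 1.05  1.04  0.23  0.21 -0.21  1.9  -0.06] [ 0.395 -0.856  0.368] [ 0.     0.001 -1.   ]
0.2 1 5 [ 1.05  1.05  0.14  0.21 -0.13  2.   -0.06] [ 0.383 -0.824  0.349] [-0.055  0.113 -0.992]
0.2 1 30 [ 1.05  1.08  0.26  0.21 -0.25  2.01 -0.06] [ 0.376 -0.825  0.332] [-0.06   0.143 -0.988]
actual [ 1.02  1.05  1.1   0.21 -1.02  2.05  0.03] [0.356, -0.821, 0.424] [-0.01   0.06  -0.998]
```

```bash
cat > sim2.py <<'E'
from sim import *
def solve2(q,x,M,w,reg):
    def f(qq):
        X,N=fk(qq,PP); return np.r_[X-x,w*R.from_matrix(M@N.T).as_rotvec(),reg*(qq-q)]
    return least_squares(f,np.clip(q,LO+1e-6,HI-1e-6),bounds=(LO,HI)).x
def solve3(q,x,M,w,reg): # single linear step QP
    from scipy.optimize import lsq_linear
    for _ in range(4):
        x0,M0,J=jac(q);W=np.array([1,1,1,w,w,w]);e=np.r_[x-x0,R.from_matrix(M@M0.T).as_rotvec()]*W
        A=np.r_[J*W[:,None],reg*np.eye(7)];b=np.r_[e,np.zeros(7)]
        d=lsq_linear(A,b,bounds=(np.maximum(LO-q,-.26)-1e-9,np.minimum(HI-q,.26)+1e-9)).x;q=q+d
    return q
def run2(q,rows,w,reg,S=solve2,verb=False):
    q=np.array(q,float);x,M=fk(q,PP)
    for d,t in rows:
        x=x+M@(np.array(d)*.03);M=M@Rz(np.radians(5*t))
        qn=S(q,x,M,w,reg);dq=qn-q;k=max(1,np.max(abs(dq)/(VM*.7*.125)));q=q+dq/k;x,M=fk(q,PP)
        if verb: print(np.round(q,2),np.round(x,3),np.round(M[:,2],3))
    return q,x,M
if __name__=='__main__':
    for S in (solve2,solve3):
      for w in (.1,.3,1,3):
        for reg in (.002,.02):
          q,x,M=run2(D[1][0],[((0,1,-1),0)]*6,w,reg,S);print(S.__name__,w,reg,np.round(q,2),np.round(x,3),np.round(M[:,2],3))
E
python3 sim2.py
```

```text
solve2 0.1 0.002 [ 1.    1.02  1.06  0.21 -1.    1.67  0.03] [ 0.424 -0.932  0.461] [ 0.153 -0.298 -0.942]
solve2 0.1 0.02 [ 1.03  0.91  0.17  0.21 -0.12  1.53 -0.05] [ 0.451 -0.944  0.526] [ 0.203 -0.43  -0.88 ]
solve2 0.3 0.002 [ 1.03  1.06  1.06  0.21 -1.02  1.83  0.01] [ 0.386 -0.897  0.409] [ 0.087 -0.119 -0.989]
solve2 0.3 0.02 [ 1.02  0.94  0.35  0.21 -0.3   1.7  -0.03] [ 0.43  -0.901  0.475] [ 0.127 -0.268 -0.955]
solve2 1 0.002 [ 1.03  1.08  1.06  0.21 -1.02  1.93  0.01] [ 0.37  -0.866  0.388] [ 0.04  -0.005 -0.999]
solve2 1 0.02 [ 1.    1.    0.54  0.21 -0.49  1.91 -0.01] [ 0.402 -0.844  0.423] [ 0.023 -0.048 -0.999]
solve2 3 0.002 [ 1.04  1.09  1.07  0.21 -1.02  1.95  0.01] [ 0.367 -0.86   0.384] [ 0.031  0.016 -0.999]
solve2 3 0.02 [ 1.    1.01  0.57  0.21 -0.52  1.95 -0.  ] [ 0.397 -0.833  0.413] [ 0.003 -0.005 -1.   ]
solve3 0.1 0.002 [ 1.03  1.05  1.06  0.21 -1.02  1.75  0.01] [ 0.393 -0.922  0.424] [ 0.123 -0.198 -0.972]
solve3 0.1 0.02 [ 1.02  0.92  0.3   0.21 -0.24  1.55 -0.03] [ 0.449 -0.943  0.513] [ 0.194 -0.41  -0.891]
solve3 0.3 0.002 [ 1.03  1.07  1.06  0.21 -1.02  1.83  0.01] [ 0.382 -0.897  0.407] [ 0.087 -0.114 -0.99 ]
solve3 0.3 0.02 [ 0.98  0.98  0.83  0.21 -0.75  1.71  0.02] [ 0.43  -0.902  0.472] [ 0.125 -0.263 -0.957]
solve3 1 0.002 [ 1.04  1.08  1.06  0.21 -1.02  1.93  0.01] [ 0.369 -0.866  0.387] [ 0.04  -0.005 -0.999]
solve3 1 0.02 [ 0.99  1.06  1.02  0.21 -0.95  1.93  0.04] [ 0.396 -0.85   0.41 ] [ 0.025 -0.036 -0.999]
solve3 3 0.002 [ 1.04  1.09  1.06  0.21 -1.02  1.95  0.01] [ 0.367 -0.861  0.384] [ 0.031  0.016 -0.999]
solve3 3 0.02 [ 0.99  1.07  1.04  0.21 -0.96  1.96  0.04] [ 0.391 -0.843  0.402] [ 0.01 -0.   -1.  ]
```

```bash
cat > t.py <<'E'
from sim2 import *
q0=D[3][0]
for w in (1,3):
  for d in ((0,0,-1),(0,-.5,-1),(0,.3,-1)):
    print(w,d)
    q=q0
    for k in range(6):
        q,x,M=run2(q,[(d,0)]*10,w,.002,solve3); print(np.round(q,2),np.round(x,3),np.round(M[:,2],3))
E
python3 t.py
```

```text
1 (0, 0, -1)
[ 0.99  0.63  0.34  0.53 -0.25  2.05 -0.03] [ 0.3   -0.691  0.579] [ 0.006  0.06  -0.998]
[ 0.91  0.35  0.34  0.62 -0.18  2.05 -0.06] [ 0.257 -0.584  0.734] [ 0.087 -0.114 -0.99 ]
[ 0.59  0.1   0.55  0.71 -0.09  2.05 -0.11] [ 0.212 -0.47   0.833] [ 0.146 -0.252 -0.957]
[ 0.86 -0.    0.16  0.73  0.01  2.05 -0.16] [ 0.182 -0.422  0.867] [ 0.184 -0.309 -0.933]
[ 1.73 -0.09 -0.51  0.73 -0.14  2.05 -0.07] [ 0.142 -0.365  0.897] [ 0.224 -0.361 -0.905]
[ 1.57 -0.2  -0.22  0.77 -0.24  2.05 -0.02] [ 0.104 -0.303  0.928] [ 0.27  -0.431 -0.861]
1 (0, -0.5, -1)
[ 0.89  0.45  0.43  0.73 -0.24  2.05 -0.01] [ 0.265 -0.612  0.623] [ 0.011  0.074 -0.997]
[ 0.65  0.    0.41  1.   -0.05  2.05 -0.16] [ 0.186 -0.423  0.741] [ 0.085 -0.055 -0.995]
[ 1.47 -0.17 -0.29  1.1  -0.15  2.05 -0.09] [ 0.137 -0.323  0.765] [ 0.135 -0.108 -0.985]
[ 1.31 -0.36 -0.12  1.2  -0.18  2.05 -0.11] [ 0.104 -0.233  0.778] [ 0.194 -0.173 -0.966]
[ 1.18 -0.5  -0.07  1.22 -0.19  2.05 -0.21] [ 0.089 -0.159  0.804] [ 0.276 -0.258 -0.926]
[ 1.18 -0.5  -0.12  1.04 -0.26  2.05 -0.34] [ 0.121 -0.118  0.883] [ 0.392 -0.355
[... 1527 characters left out ...]
05 -0.33] [ 0.156 -0.225  0.672] [ 0.077  0.089 -0.993]
[ 0.66 -0.32  0.01  1.42 -0.16  2.05 -0.59] [ 0.192 -0.175  0.673] [ 0.08   0.121 -0.989]
3 (0, 0.3, -1)
[ 0.98  0.71  0.37  0.47 -0.28  2.05 -0.02] [ 0.321 -0.716  0.55 ] [-0.01   0.063 -0.998]
[ 0.93  0.52  0.37  0.54 -0.23  2.05 -0.03] [ 0.298 -0.65   0.659] [ 0.038 -0.045 -0.998]
[ 0.95  0.35  0.16  0.58 -0.07  2.05 -0.1 ] [ 0.272 -0.581  0.743] [ 0.081 -0.142 -0.986]
[ 0.76  0.22  0.39  0.64 -0.1   2.05 -0.09] [ 0.25  -0.519  0.801] [ 0.11  -0.217 -0.97 ]
[ 0.34  0.11  0.81  0.7  -0.1   2.05 -0.08] [ 0.23  -0.464  0.84 ] [ 0.131 -0.275 -0.952]
[-0.07  0.04  1.11  0.68  0.01  2.05 -0.11] [ 0.219 -0.436  0.878] [ 0.156 -0.349 -0.924]
```

```bash
cat > t.py <<'E'
from sim2 import *
q0=D[3][0]
import itertools
out=np.array([.4,-.92])
for w in (1,2):
  q=q0
  for k in range(8):
    best=None
    for d in itertools.product((0,),(-1,-.3,.3,1),(-1,-.5,0,.5,1)):
        qn,x,M=run2(q,[(d,0)]*8,w,.002,solve3)
        u=x[:2]/np.linalg.norm(x[:2]); t=np.degrees(np.arctan2(M[:2,2]@u,-M[2,2]))
        if x[2]<.3: continue
        if best is None or t>best[0]: best=(t,d,qn,x,M)
    t,d,q,x,M=best; print(w,k,round(t,1),d,np.round(q,2),np.round(x,3),np.round(M[:,2],3))
E
python3 t.py
```

```text
1 0 -0.5 (0, 1, -1) [ 1.01  0.91  0.59  0.22 -0.52  2.05 -0.02] [ 0.36  -0.788  0.499] [ 0.003  0.01  -1.   ]
1 1 7.1 (0, 0.3, -1) [ 0.96  0.71  0.59  0.3  -0.46  2.05 -0.01] [ 0.338 -0.726  0.635] [ 0.059 -0.109 -0.992]
1 2 15.1 (0, 0.3, -1) [ 0.89  0.52  0.59  0.34 -0.4   2.05 -0.02] [ 0.309 -0.651  0.755] [ 0.118 -0.233 -0.965]
1 3 23.1 (0, 1, -1) [ 0.91  0.53  0.86  0.21 -0.67  2.05 -0.01] [ 0.305 -0.647  0.819] [ 0.174 -0.352 -0.92 ]
1 4 29.3 (0, 0.3, -1) [ 0.79  0.32  0.65  0.29 -0.35  2.05 -0.04] [ 0.263 -0.547  0.91 ] [ 0.215 -0.44  -0.872]
1 5 36.4 (0, 1, -1) [ 0.75  0.31  1.03  0.21 -0.67  2.05 -0.01] [ 0.247 -0.519  0.967] [ 0.258 -0.535 -0.805]
1 6 43.1 (0, 1, -1) [ 0.59  0.2   0.93  0.21 -0.41  2.02 -0.03] [ 0.226 -0.462  1.023] [ 0.287 -0.619 -0.731]
1 7 50.8 (0, 1, -1) [ 0.02  0.06  0.93  0.21  0.14  2.02 -0.08] [ 0.202 -0.383  1.082] [ 0.321 -0.705 -0.632]
2 0 -2.7 (0, 1, -1) [ 0.99  0.9   0.59  0.28 -0.51  2.05 -0.  ] [ 0.355 -0.779  0.486] [-0.011  0.047 -0.999]
2 1 2.9 (0, -0.3, -1) [ 0.84  0.52  0.59  0.57 -0.34  2.05  0.01] [ 0.3   -0.641  0.659] [ 0.032 -0.041 -0.999]
2 2 9.4 (0, 1, -1) [ 0.91  0.6   0.59  0.37 -0.42  2.05 -0.01] [ 0.318 -0.683  0.689] [ 0.082 -0.142 -0.986]
2 3 14.8 (0, 1, -1) [ 0.95  0.6   0.59  0.26 -0.46  2.05 -0.03] [ 0.319 -0.688  0.731] [ 0.121 -0.226 -0.967]
2 4 19.6 (0, 0.3, -1) [ 0.83  0.39  0.59  0.39 -0.34  2.05 -0.03] [ 0.28  -0.594  0.82 ] [ 0.154 -0.298 -0.942]
2 5 24.7 (0, 1, -1) [ 0.88  0.41  0.59  0.28 -0.38  2.05 -0.04] [ 0.28  -0.597  0.858] [ 0.188 -0.374 -0.908]
2 6 29.2 (0, 1, -1) [ 0.92  0.37  0.38  0.22 -0.21  2.05 -0.07] [ 0.272 -0.579  0.897] [ 0.214 -0.438 -0.873]
2 7 32.9 (0, 1, -1) [ 0.84  0.33  0.59  0.21 -0.34  2.05 -0.05] [ 0.261 -0.546  0.935] [ 0.233 -0.491 -0.839]
```

{"method": "send_rows", "body": {
  "rows": [
    [[0, -0.5, -0.8], 0.95, -1],
    [[0, -0.5, -0.8], 0.95, -1],
    [[0, -0.5, -0.8], 0.95, -1],
    [[0, -0.5, -0.8], 0.95, -1],
    [[0, -0.5, -0.8], 0.95, -1],
    [[0, -0.5, -0.8], 0.95, -1],
    [[0, -0.5, -0.8], 0.95, -1]
  ]
}}

```text
time: 3.4
tool_pos: [0.305, -0.6342, 0.5902]
tcp_rot: [-3.072, 0.017, -0.156]
contact_force: [-1.4, -1.0, -1.5]
finger_gap: 1.001
```

```bash
cat > st.py <<'E'
from fit2 import *
s=addlog(); M=rot(s['tcp_rot']); 
rack=np.array([.6143,.0648,0]);Rk=Rz(np.radians(-11.4))
print(round(float(s['time']),2),'q',np.round(s['joint_pos'],2),'p',np.round(s['tool_pos'],4),'F',np.round(s['contact_force'],1),'gap',round(s['finger_gap'],3))
print('M\n',np.round(M,3)); print('rack frame tcp',np.round(Rk.T@(s['tool_pos']-rack),4),'grasp',np.round(Rk.T@(s['tool_pos']-.019*M[:,2]-rack),4),'tilt',np.round(np.degrees(np.arccos(-M[2,2])),1),'az z',np.round(np.degrees(np.arctan2(M[1,2],M[0,2])),1))
E
python3 st.py
```

```text
3.4 q [ 0.7   0.59  0.91  0.72 -0.52  2.05 -0.43] p [ 0.305  -0.6342  0.5902] F [-1.4 -1.  -1.5] gap 1.001
M
 [[ 0.988 -0.156 -0.006]
 [-0.155 -0.985  0.071]
 [-0.017 -0.07  -0.997]]
rack frame tcp [-0.165  -0.7463  0.5902] grasp [-0.1647 -0.7476  0.6091] tilt 4.1 az z 94.6
```

{"method": "send_rows", "body": {
  "rows": [
    [[0.5, -1, 0], 0, -1],
    [[0.5, -1, 0], 0, -1],
    [[0.5, -1, 0], 0, -1],
    [[0.5, -1, 0], 0, -1],
    [[0.5, -1, 0], 0, -1],
    [[0.5, -1, 0], 0, -1],
    [[0.5, -1, 0], 0, -1],
    [[0.5, -1, 0], 0, -1],
    [[0.5, -1, 0], 0, -1],
    [[0.5, -1, 0], 0, -1]
  ]
}}

```text
time: 4.65
tool_pos: [0.5003, -0.3605, 0.6067]
tcp_rot: [-3.07, 0.019, -0.153]
contact_force: [0.4, -0.0, -0.4]
finger_gap: 0.995
```

{"method": "send_rows", "body": {
  "rows": [
    [[0.5, -1, 0], 0, -1],
    [[0.5, -1, 0], 0, -1],
    [[0.5, -1, 0], 0, -1],
    [[0.5, -1, 0], 0, -1],
    [[0.5, -1, 0], 0, -1],
    [[0.5, -1, 0], 0, -1],
    [[0.5, -1, 0], 0, -1],
    [[0.5, -1, 0], 0, -1],
    [[0.5, -1, 0], 0, -1]
  ]
}}

```text
time: 5.78
tool_pos: [0.6752, -0.115, 0.6226]
tcp_rot: [-3.07, 0.02, -0.153]
contact_force: [-0.0, 0.5, 0.6]
finger_gap: 1.0
```

```bash
python3 st.py
```

```text
5.78 q [-0.24  0.52  0.84  0.73 -0.49  2.04 -1.41] p [ 0.6752 -0.115   0.6226] F [-0.   0.5  0.6] gap 1.0
M
 [[ 0.988 -0.153 -0.009]
 [-0.152 -0.986  0.074]
 [-0.02  -0.072 -0.997]]
rack frame tcp [ 0.0953 -0.1643  0.6226] grasp [ 0.0957 -0.1656  0.6415] tilt 4.3 az z 96.8
```

{"method": "send_rows", "body": {
  "rows": [
    [[0.7, 0, -1], 0, -1],
    [[0.7, 0, -1], 0, -1],
    [[0.7, 0, -1], 0, -1],
    [[0.7, 0, -1], 0, -1],
    [[0.7, 0, -1], 0, -1],
    [[0.7, 0, -1], 0, -1],
    [[0.7, 0, -1], 0, -1],
    [[0.7, 0, -1], 0, -1],
    [[0.7, 0, -1], 0, -1],
    [[0.7, 0, -1], 0, -1]
  ]
}}

```text
time: 7.02
tool_pos: [0.74, -0.1353, 0.7107]
tcp_rot: [-3.075, -0.204, -0.166]
contact_force: [0.3, -0.1, -0.1]
finger_gap: 1.002
```

```bash
python3 st.py
```

```text
7.03 q [ 0.04  0.57  0.35  0.33 -0.32  2.05 -1.59] p [ 0.74   -0.1353  0.7107] F [ 0.3 -0.1 -0.1] gap 1.002
M
 [[ 0.966 -0.152  0.211]
 [-0.162 -0.986  0.032]
 [ 0.203 -0.065 -0.977]]
rack frame tcp [ 0.1628 -0.1713  0.7107] grasp [ 0.159  -0.1727  0.7293] tilt 12.3 az z 8.6
```

{"method": "send_rows", "body": {
  "rows": [
    [[1, 0, -1], 0, -1],
    [[1, 0, -1], 0, -1],
    [[1, 0, -1], 0, -1],
    [[1, 0, -1], 0, -1],
    [[1, 0, -1], 0, -1],
    [[1, 0, -1], 0, -1],
    [[1, 0, -1], 0, -1],
    [[1, 0, -1], 0, -1],
    [[1, 0, -1], 0, -1],
    [[1, 0, -1], 0, -1]
  ]
}}

```text
time: 8.28
tool_pos: [0.7147, -0.1411, 0.8222]
tcp_rot: [-3.069, -0.423, -0.184]
contact_force: [-0.1, 0.2, -0.2]
finger_gap: 1.001
```

```bash
python3 st.py
```

```text
8.28 q [ 0.    0.56  1.13  0.21 -1.02  2.05 -1.52] p [ 0.7147 -0.1411  0.8222] F [-0.1  0.2 -0.2] gap 1.001
M
 [[ 0.896 -0.153  0.416]
 [-0.167 -0.986 -0.004]
 [ 0.411 -0.066 -0.909]]
rack frame tcp [ 0.1391 -0.182   0.8222] grasp [ 0.1314 -0.1835  0.8395] tilt 24.6 az z -0.5
```

{"method": "send_rows", "body": {
  "rows": [
    [[1, 0, -1], 0, -1],
    [[1, 0, -1], 0, -1],
    [[1, 0, -1], 0, -1],
    [[1, 0, -1], 0, -1],
    [[1, 0, -1], 0, -1],
    [[1, 0, -1], 0, -1],
    [[1, 0, -1], 0, -1],
    [[1, 0, -1], 0, -1],
    [[1, 0, -1], 0, -1],
    [[1, 0, -1], 0, -1]
  ]
}}

```text
time: 9.52
tool_pos: [0.6164, -0.1333, 0.935]
tcp_rot: [-3.07, -0.59, -0.198]
contact_force: [-0.6, -0.6, 0.9]
finger_gap: 0.998
```

```bash
python3 st.py
```

```text
9.53 q [-0.05  0.4   1.21  0.21 -1.02  2.05 -1.52] p [ 0.6164 -0.1333  0.935 ] F [-0.6 -0.6  0.9] gap 0.998
M
 [[ 0.814 -0.157  0.558]
 [-0.164 -0.986 -0.039]
 [ 0.557 -0.06  -0.829]]
rack frame tcp [ 0.0413 -0.1938  0.935 ] grasp [ 0.0307 -0.1951  0.9508] tilt 34.0 az z -4.0
```

{"method": "send_rows", "body": {
  "rows": [
    [[1, 0, -0.6], 0, -1],
    [[1, 0, -0.6], 0, -1],
    [[1, 0, -0.6], 0, -1],
    [[1, 0, -0.6], 0, -1],
    [[1, 0, -0.6], 0, -1],
    [[1, 0, -0.6], 0, -1],
    [[1, 0, -0.6], 0, -1],
    [[1, 0, -0.6], 0, -1],
    [[1, 0, -0.6], 0, -1],
    [[1, 0, -0.6], 0, -1]
  ]
}}

```text
time: 10.78
tool_pos: [0.5637, -0.1253, 0.9836]
tcp_rot: [-3.076, -0.672, -0.205]
contact_force: [-0.2, 0.4, 0.3]
finger_gap: 0.999
```

```bash
python3 st.py
```

```text
10.78 q [-0.11  0.32  1.29  0.21 -1.02  2.05 -1.51] p [ 0.5637 -0.1253  0.9836] F [-0.2  0.4  0.3] gap 0.999
M
 [[ 0.766 -0.163  0.621]
 [-0.159 -0.985 -0.062]
 [ 0.622 -0.051 -0.781]]
rack frame tcp [-0.012  -0.1964  0.9836] grasp [-0.0238 -0.1975  0.9984] tilt 38.7 az z -5.7
```

Run:
```python
from h import *
from scipy.optimize import least_squares
for n in ('P','T'):
    X=np.load(f'pics/{n}.npy')
    for nm,c0,z in (('old',(.675,.112),(.177,.197)),('new',(.513,-.306),(.17,.19))):
        m=(X[:,2]>z[0])&(X[:,2]<z[1])&(np.hypot(X[:,0]-c0[0],X[:,1]-c0[1])<.036); q=X[m][:,:2]
        # disc: minimise outside distance; penalise coverage with soft
        g=[(np.sum(np.maximum(np.hypot(q[:,0]-a,q[:,1]-b)-.027,0)),a,b) for a in np.arange(c0[0]-.015,c0[0]+.015,.0005) for b in np.arange(c0[1]-.015,c0[1]+.015,.0005)]
        g=np.array(g); k=g[g[:,0]<=g[:,0].min()*1.05+1e-4]; print(n,nm,len(q),k[:,1:].mean(0),g[:,0].min(),'mean',q.mean(0),'top',np.median(X[m][:,2]))
        m=(X[:,2]>z[0]-.07)&(X[:,2]<z[0]-.005)&(np.hypot(X[:,0]-c0[0],X[:,1]-c0[1])<.04)&(X[:,2]>.125); q=X[m][:,:2]
        if len(q)>15:
            o=least_squares(lambda c:np.hypot(q[:,0]-c[0],q[:,1]-c[1])-.027,c0,loss='soft_l1',f_scale=.002);print('  wall',len(q),o.x)
```

```text
P old 187 [0.675  0.1115] 0.007698437980106301 mean [0.67694653 0.11075015] top 0.1863388867276834
  wall 126 [0.67404849 0.11345198]
P new 196 [ 0.51583333 -0.30666667] 0.009534426059098013 mean [ 0.51793461 -0.3069779 ] top 0.17853257315173832
  wall 106 [ 0.51383775 -0.30626515]
T old 137 [0.67  0.113] 0.0007538403371091379 mean [0.67083798 0.11274241] top 0.18720359343098503
  wall 44 [0.6721817  0.11364123]
T new 205 [ 0.511      -0.30566667] 1.025816259215065e-05 mean [ 0.51076543 -0.30579721] top 0.18022287721749697
  wall 32 [ 0.51239581 -0.30639033]
```

{"method": "send_rows", "body": {
  "rows": [
    [[0, 0, 0.5], -0.94, -1]
  ]
}}

```text
time: 10.9
tool_pos: [0.5711, -0.129, 0.9742]
tcp_rot: [-3.137, -0.677, -0.113]
contact_force: [-0.4, -1.1, 1.0]
finger_gap: 1.004
```

```bash
python3 st.py
python3 - <<'E'
from h import *
d=grab('wrist'); cv2.imwrite('pics/w1.png',d['pixels'])
E
```

```text
10.9 q [-0.27  0.3   1.33  0.33 -0.89  1.99 -1.4 ] p [ 0.5711 -0.129   0.9742] F [-0.4 -1.1  1. ] gap 1.004
M
 [[ 0.774 -0.11   0.623]
 [-0.088 -0.994 -0.066]
 [ 0.627 -0.003 -0.779]]
rack frame tcp [-0.0041 -0.1985  0.9742] grasp [-0.0159 -0.1996  0.989 ] tilt 38.8 az z -6.1
```

View pics/w1.png

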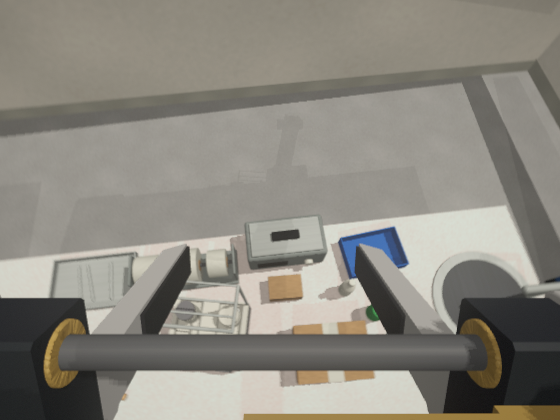

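```bash
cat > go.py <<'E'
import sys
from sim2 import *
def plan(tgt,n=None,start=None,check=True):
    s=manip.read_state(); M=rot(s['tcp_rot']); p=s['tool_pos'] if start is None else start
    d=M.T@(np.array(tgt)-p)/.03; k=int(np.ceil(max(np.abs(d).max(),np.linalg.norm(d)*.03/.06))) if n is None else n
    print('units',np.round(d,3),'rows',k,'per',np.round(d/k,4))
    if check:
        q,x,N=run2(s['joint_pos'],[(d/k,0)]*k,1,.002,solve3); print('sim end',np.round(q,2),np.round(x-np.array(tgt),4))
def w(rx,ry,z):
    return np.array([.6143,.0648,0])+Rz(np.radians(-11.4))@np.array([rx,ry,z])
E
python3 - <<'E'
from go import *
plan(w(-.078,.0575,.45)); plan(w(-.078,.0575,.140))
E
```

```text
units [-12.185  -8.625  12.542] rows 13 per [-0.9373 -0.6635  0.9648]
sim end [-0.97 -0.36  0.26  1.69  0.53  1.31 -2.48] [-0.0309 -0.0389  0.17  ]
units [-18.637  -8.617  20.614] rows 21 per [-0.8875 -0.4103  0.9816]
sim end [-0.51 -0.24 -0.12  2.17  0.57  0.74 -2.73] [-0.0314 -0.0015  0.2194]
```

```bash
cat > t2.py <<'E'
from go import *
s=manip.read_state();M=rot(s['tcp_rot'])
rng=np.random.default_rng(0)
for nm,tgt in (('pre',w(-.078,.0575,.14)),('old',w(.0596,.0575,.14)),('new',np.array([.513,-.306,.147])+.019*M[:,2]),('hi',w(-.1,-.05,.5))):
  L=[]
  for i in range(40):
    q0=rng.uniform(LO,HI); 
    def f(qq):
        X,N=fk(qq,PP); return np.r_[X-tgt,R.from_matrix(M@N.T).as_rotvec(),.001*(qq[2])]
    o=least_squares(f,q0,bounds=(LO,HI))
    if o.cost<1e-5: L.append(np.round(o.x,2))
  print(nm,len(L)); 
  for l in L[:6]: print(l)
E
python3 t2.py
```

```text
pre 12
[-0.62  0.14 -0.    2.4   1.43  0.43  2.69]
[-0.62  0.14  0.    2.4   1.43  0.43  2.69]
[-0.62  0.14  0.    2.4   1.43  0.43  2.69]
[-0.62  0.14  0.    2.4   1.43  0.43  2.69]
[-0.62  0.14  0.    2.4   1.43  0.43  2.69]
[-0.62  0.14 -0.    2.4   1.43  0.43  2.69]
old 0
new 3
[ 1.62  0.49 -1.2   2.25  1.1   0.16 -2.11]
[ 1.62  0.49 -1.2   2.25  1.1   0.16 -2.11]
[ 1.62  0.49 -1.2   2.25  1.1   0.16 -2.11]
hi 23
[-0.42 -0.38 -0.    1.98  0.39  0.98 -2.22]
[-0.42 -0.38 -0.    1.98  0.39  0.98 -2.22]
[-0.42 -0.38 -0.    1.98  0.39  0.98 -2.22]
[-0.42 -0.38 -0.    1.98  0.39  0.98 -2.22]
[-0.42 -0.38 -0.    1.98  0.39  0.98 -2.22]
[-0.42 -0.38 -0.    1.98  0.39  0.98 -2.22]
```

```bash
cat > t3.py <<'E'
from go import *
rng=np.random.default_rng(0)
seeds=[[-.5,-.2,0,2.,.4,.9,-2.2],[-.5,.2,0,2.,.4,.9,0.8],[.5,.2,.3,2.,-.4,.9,1.2],[.8,.3,.5,1.9,-.6,.7,-1.5],[.6,.5,-1,2.2,1,.3,-2],[-.6,.3,1,2.2,-.6,.3,1]]
def ik(x,M):
    best=9
    for q0 in seeds:
        def f(qq):
            X,N=fk(qq,PP); return np.r_[X-x,R.from_matrix(M@N.T).as_rotvec(),.0005*qq[[2]]]
        o=least_squares(f,q0,bounds=(LO,HI),max_nfev=60)
        e=np.linalg.norm(o.fun[:6])
        if e<best: best=e;qb=o.x
        if best<2e-3: break
    return best,qb
for t in (25,30,35,39,45,50,60):
  for az in (-30,-18,-6,8):
    for fl in (0,1):
      a=np.radians(az);tt=np.radians(t)
      z=np.array([np.sin(tt)*np.cos(a),np.sin(tt)*np.sin(a),-np.cos(tt)])
      y=np.array([np.sin(a),-np.cos(a),0])*(1 if fl==0 else -1);x=np.cross(y,z);M=np.c_[x,y,z]
      r=[]
      for g in (w(-.09,.06,.155),w(.049,.06,.155),w(-.06,.06,.155),w(.0,.06,.157),np.array([.513,-.306,.147]),np.array([.513,-.306,.26])):
        e,q=ik(g+.019*z,M); r.append('%4d'%(e*1000))
      print(t,az,fl,r)
E
python3 t3.py
```

```text
25 -30 0 ['   0', '   0', '   0', '   0', '   0', '   0']
25 -30 1 ['   0', '   0', '   0', '   0', '   0', '   0']
25 -18 0 ['   0', '   0', '   0', '   0', '   0', '   0']
25 -18 1 ['   0', '   0', '   0', '   0', '   0', '   0']
25 -6 0 ['   0', '   0', '   0', '   0', '   0', '   0']
25 -6 1 ['   0', '   0', '   0', '   0', '   0', '   0']
25 8 0 ['   0', '   0', '   0', '   0', '   0', '   0']
25 8 1 ['   0', '   0', '   0', '   0', '   0', '   0']
30 -30 0 ['   0', '   0', '   0', '   0', '   0', '   0']
30 -30 1 ['   0', '   0', '   0', '   0', '   0', '   0']
30 -18 0 ['   0', '   0', '   0', '   0', '   0', '   0']
30 -18 1 ['   0', '   0', '   0', '   0', '   0', '   0']
30 -6 0 ['   0', '   0', '   0', '   0', '   0', '   0']
30 -6 1 ['   0', '   0', '   0', '   0', '   0', '   0']
30 8 0 ['   0', '   0', '   0', '   0', '   0', '   0']
30 8 1 ['   0', '   0', '   0', '   0', '   0', '   0']
35 -30 0 ['   0', '   0', '   0', '   0', '  11', '   0']
35 -30 1 ['   0', '   0', '   0', '   0', '   0', '   0']
35 -18 0 ['   0', '   0', '   0', '   0', '   0', '   0']
35 -18 1 [
[... 1405 characters left out ...]
 '   0', '   0']
50 -6 0 ['   0', '   0', '   0', '   0', '   0', '   5']
50 -6 1 ['   0', '   0', '   0', '   0', '   0', '   9']
50 8 0 [' 140', ' 136', ' 142', ' 139', '  11', '   0']
50 8 1 ['  17', '   0', '   0', '   0', '  17', '  26']
60 -30 0 ['   0', '   0', '   0', '   0', '  24', '   0']
60 -30 1 ['   0', '   0', '   0', '   0', '  24', '   0']
60 -18 0 ['   0', '   0', '   0', '   0', '  11', '   0']
60 -18 1 ['   0', '   0', '   0', '   0', '  11', '   0']
60 -6 0 ['  28', '   0', '   7', '   0', '   0', '   0']
60 -6 1 ['  28', '   0', '   7', '   0', '   0', '   0']
60 8 0 [' 218', ' 232', ' 226', ' 233', ' 119', '  49']
60 8 1 ['  59', '   0', '  34', '   0', '   3', '  61']
```

```bash
cat >> go.py <<'E'
def plantw(tgt,n,tw,per=1,out=True):
    """straight world path in n rows with twist tw each; returns rounded rows"""
    s=manip.read_state();M=rot(s['tcp_rot']);p=np.array(s['tool_pos']);rows=[]
    x=p.copy()
    for i in range(n):
        want=p+(np.array(tgt)-p)*(i+1)/n
        d=np.round(M.T@(want-x)/.03,2); rows.append((list(map(float,d)),tw)); x=x+M@d*.03; M=M@Rz(np.radians(5*tw))
    q,xx,N=run2(s['joint_pos'],rows,1,.002,solve3,verb=out); print('end err',np.round(xx-tgt,4))
    for i in range(0,n,10): print([[r[0],r[1],-1] for r in rows[i:i+10]])
    return rows
E
python3 - <<'E'
from go import *
plantw(w(-.11,.0,.50),36,-1)
E
```

```text
[-0.45  0.26  1.35  0.43 -0.74  1.94 -1.32] [ 0.563 -0.121  0.962] [ 0.624 -0.061 -0.779]
[-0.62  0.21  1.36  0.52 -0.59  1.89 -1.27] [ 0.561 -0.117  0.955] [ 0.626 -0.061 -0.777]
[-0.78  0.16  1.37  0.58 -0.44  1.84 -1.24] [ 0.559 -0.112  0.947] [ 0.628 -0.06  -0.776]
[-0.95  0.11  1.37  0.63 -0.29  1.8  -1.24] [ 0.555 -0.107  0.942] [ 0.629 -0.06  -0.775]
[-1.11  0.03  1.3   0.67 -0.08  1.79 -1.29] [ 0.548 -0.104  0.937] [ 0.624 -0.058 -0.78 ]
[-1.11 -0.05  1.09  0.72  0.11  1.78 -1.32] [ 0.549 -0.1    0.926] [ 0.619 -0.056 -0.783]
[-1.15 -0.11  0.95  0.78  0.26  1.76 -1.32] [ 0.549 -0.092  0.914] [ 0.619 -0.056 -0.783]
[-1.14 -0.15  0.84  0.84  0.34  1.74 -1.29] [ 0.548 -0.085  0.902] [ 0.619 -0.056 -0.783]
[-1.14 -0.19  0.77  0.9   0.4   1.72 -1.25] [ 0.547 -0.077  0.889] [ 0.619 -0.056 -0.783]
[-1.14 -0.21  0.72  0.95  0.44  1.71 -1.2 ] [ 0.547 -0.069  0.877] [ 0.619 -0.056 -0.783]
[-1.14 -0.24  0.68  1.    0.47  1.69 -1.15] [ 0.546 -0.061  0.865] [ 0.619 -0.056 -0.783]
[-1.15 -0.26  0.64  1.05  0.5   1.68 -1.11] [ 0.546 -0.053  0.853] [ 0.619 -0.056 -0.783]
[-1.16 -0.28  0.61  
[... 2535 characters left out ...]
03, -0.39, 0.29], -1, -1], [[0.06, -0.38, 0.29], -1, -1], [[0.1, -0.38, 0.29], -1, -1], [[0.12, -0.36, 0.29], -1, -1], [[0.16, -0.35, 0.29], -1, -1], [[0.19, -0.34, 0.29], -1, -1], [[0.22, -0.32, 0.29], -1, -1]]
[[[0.25, -0.3, 0.29], -1, -1], [[0.27, -0.27, 0.29], -1, -1], [[0.29, -0.25, 0.29], -1, -1], [[0.31, -0.23, 0.29], -1, -1], [[0.34, -0.2, 0.29], -1, -1], [[0.34, -0.16, 0.29], -1, -1], [[0.37, -0.14, 0.3], -1, -1], [[0.37, -0.1, 0.29], -1, -1], [[0.38, -0.07, 0.29], -1, -1], [[0.38, -0.04, 0.29], -1, -1]]
[[[0.39, -0.01, 0.29], -1, -1], [[0.38, 0.03, 0.29], -1, -1], [[0.38, 0.07, 0.29], -1, -1], [[0.38, 0.09, 0.29], -1, -1], [[0.36, 0.13, 0.29], -1, -1], [[0.35, 0.16, 0.29], -1, -1]]
```

{"method": "send_rows", "body": {
  "rows": [
    [[-0.34, -0.19, 0.29], -1, -1],
    [[-0.32, -0.22, 0.29], -1, -1],
    [[-0.29, -0.24, 0.29], -1, -1],
    [[-0.28, -0.27, 0.29], -1, -1],
    [[-0.25, -0.3, 0.29], -1, -1],
    [[-0.23, -0.31, 0.29], -1, -1],
    [[-0.19, -0.33, 0.29], -1, -1],
    [[-0.17, -0.35, 0.29], -1, -1],
    [[-0.14, -0.36, 0.3], -1, -1],
    [[-0.1, -0.37, 0.29], -1, -1]
  ]
}}

```text
time: 12.2
tool_pos: [0.5527, -0.0678, 0.8825]
tcp_rot: [2.698, -0.523, 0.672]
contact_force: [2.1, -0.4, 0.8]
finger_gap: 1.003
```

```bash
python3 st.py
python3 - <<'E'
from go import *
plantw(w(-.11,.0575,.40),26,-1,out=False)
E
```

```text
12.2 q [-1.18 -0.22  0.72  0.94  0.46  1.72 -1.22] p [ 0.5527 -0.0678  0.8825] F [ 2.1 -0.4  0.8] gap 1.003
M
 [[ 0.678  0.394  0.621]
 [ 0.539 -0.84  -0.056]
 [ 0.5    0.372 -0.782]]
rack frame tcp [-0.0341 -0.1422  0.8825] grasp [-0.0459 -0.1435  0.8973] tilt 38.5 az z -5.1
end err [-0.0081  0.0008 -0.0018]
[[[-0.19, -0.47, 0.44], -1, -1], [[-0.15, -0.5, 0.44], -1, -1], [[-0.11, -0.5, 0.44], -1, -1], [[-0.07, -0.51, 0.44], -1, -1], [[-0.02, -0.51, 0.45], -1, -1], [[0.03, -0.51, 0.44], -1, -1], [[0.07, -0.51, 0.44], -1, -1], [[0.11, -0.5, 0.44], -1, -1], [[0.16, -0.49, 0.44], -1, -1], [[0.2, -0.47, 0.44], -1, -1]]
[[[0.23, -0.46, 0.44], -1, -1], [[0.28, -0.43, 0.44], -1, -1], [[0.32, -0.4, 0.44], -1, -1], [[0.34, -0.38, 0.44], -1, -1], [[0.38, -0.34, 0.45], -1, -1], [[0.41, -0.31, 0.44], -1, -1], [[0.44, -0.27, 0.44], -1, -1], [[0.45, -0.24, 0.44], -1, -1], [[0.48, -0.19, 0.44], -1, -1], [[0.49, -0.15, 0.44], -1, -1]]
[[[0.5, -0.11, 0.44], -1, -1], [[0.51, -0.07, 0.44], -1, -1], [[0.51, -0.02, 0.44], -1, -1], [[0.51, 0.03, 0.45], -1, -1], [[0.51, 0.07, 0.44], -1, -1], [[0.5, 0.11, 0.44], -1, -1]]
```

{"method": "send_rows", "body": {
  "rows": [
    [[-0.19, -0.47, 0.44], -1, -1],
    [[-0.15, -0.5, 0.44], -1, -1],
    [[-0.11, -0.5, 0.44], -1, -1],
    [[-0.07, -0.51, 0.44], -1, -1],
    [[-0.02, -0.51, 0.45], -1, -1],
    [[0.03, -0.51, 0.44], -1, -1],
    [[0.07, -0.51, 0.44], -1, -1],
    [[0.11, -0.5, 0.44], -1, -1],
    [[0.16, -0.49, 0.44], -1, -1],
    [[0.2, -0.47, 0.44], -1, -1]
  ]
}}

```text
time: 13.45
tool_pos: [0.5396, 0.0129, 0.6964]
tcp_rot: [2.471, -0.036, 1.435]
contact_force: [-0.4, -1.4, 0.2]
finger_gap: 1.001
```

```bash
python3 st.py
python3 - <<'E'
from go import *
plantw(w(-.10,.0575,.30),16,-1,out=False)
s=manip.read_state();M=rot(s['tcp_rot']);print('twist needed',np.degrees(np.arctan2(M[2,1],M[2,0])))
q=np.array(s['joint_pos'])
E
```

```text
13.45 q [-1.23 -0.44  0.47  1.53  0.68  1.5  -0.77] p [0.5396 0.0129 0.6964] F [-0.4 -1.4  0.2] gap 1.001
M
 [[ 0.135  0.773  0.62 ]
 [ 0.99  -0.128 -0.056]
 [ 0.036  0.621 -0.783]]
rack frame tcp [-0.063  -0.0656  0.6964] grasp [-0.0747 -0.0669  0.7113] tilt 38.5 az z -5.2
end err [-0.0076  0.0009 -0.0013]
[[[0.23, -0.57, 0.62], -1, -1], [[0.28, -0.54, 0.61], -1, -1], [[0.33, -0.52, 0.62], -1, -1], [[0.37, -0.49, 0.61], -1, -1], [[0.41, -0.45, 0.62], -1, -1], [[0.44, -0.42, 0.62], -1, -1], [[0.49, -0.37, 0.61], -1, -1], [[0.51, -0.33, 0.62], -1, -1], [[0.54, -0.29, 0.62], -1, -1], [[0.57, -0.23, 0.61], -1, -1]]
[[[0.58, -0.19, 0.62], -1, -1], [[0.59, -0.14, 0.61], -1, -1], [[0.61, -0.08, 0.62], -1, -1], [[0.61, -0.03, 0.62], -1, -1], [[0.61, 0.02, 0.61], -1, -1], [[0.61, 0.08, 0.62], -1, -1]]
twist needed 86.68211448801236
```

Run:
```python
from go import *
plantw(w(-.10,.0565,.24),19,-.98,out=False)
```

```text
end err [-0.0076  0.001  -0.0012]
[[[0.19, -0.54, 0.6], -0.98, -1], [[0.23, -0.53, 0.6], -0.98, -1], [[0.28, -0.5, 0.6], -0.98, -1], [[0.32, -0.48, 0.6], -0.98, -1], [[0.36, -0.44, 0.61], -0.98, -1], [[0.4, -0.42, 0.6], -0.98, -1], [[0.43, -0.38, 0.6], -0.98, -1], [[0.46, -0.34, 0.6], -0.98, -1], [[0.49, -0.3, 0.6], -0.98, -1], [[0.51, -0.26, 0.6], -0.98, -1]]
[[[0.54, -0.21, 0.6], -0.98, -1], [[0.55, -0.17, 0.6], -0.98, -1], [[0.56, -0.12, 0.6], -0.98, -1], [[0.57, -0.07, 0.61], -0.98, -1], [[0.57, -0.02, 0.6], -0.98, -1], [[0.57, 0.03, 0.6], -0.98, -1], [[0.57, 0.07, 0.6], -0.98, -1], [[0.56, 0.13, 0.6], -0.98, -1], [[0.55, 0.17, 0.6], -0.98, -1]]
```

{"method": "send_rows", "body": {
  "rows": [
    [[0.19, -0.54, 0.6], -0.98, -1],
    [[0.23, -0.53, 0.6], -0.98, -1],
    [[0.28, -0.5, 0.6], -0.98, -1],
    [[0.32, -0.48, 0.6], -0.98, -1],
    [[0.36, -0.44, 0.61], -0.98, -1],
    [[0.4, -0.42, 0.6], -0.98, -1],
    [[0.43, -0.38, 0.6], -0.98, -1],
    [[0.46, -0.34, 0.6], -0.98, -1],
    [[0.49, -0.3, 0.6], -0.98, -1],
    [[0.51, -0.26, 0.6], -0.98, -1]
  ]
}}

```text
time: 14.7
tool_pos: [0.5337, 0.0791, 0.4559]
tcp_rot: [2.635, 0.461, 2.155]
contact_force: [0.4, 0.2, -0.2]
finger_gap: 0.999
```

{"method": "send_rows", "body": {
  "rows": [
    [[0.54, -0.21, 0.6], -0.98, -1],
    [[0.55, -0.17, 0.6], -0.98, -1],
    [[0.56, -0.12, 0.6], -0.98, -1],
    [[0.57, -0.07, 0.61], -0.98, -1],
    [[0.57, -0.02, 0.6], -0.98, -1],
    [[0.57, 0.03, 0.6], -0.98, -1],
    [[0.57, 0.07, 0.6], -0.98, -1],
    [[0.56, 0.13, 0.6], -0.98, -1],
    [[0.55, 0.17, 0.6], -0.98, -1]
  ]
}}

```text
time: 15.82
tool_pos: [0.5287, 0.1391, 0.2399]
tcp_rot: [3.139, 0.672, 3.044]
contact_force: [1.1, 0.5, 0.9]
finger_gap: 1.002
```

```bash
python3 st.py
python3 - <<'E'
from go import *
s=manip.read_state();M=rot(s['tcp_rot'])
z=M[:,2]
Rk=Rz(np.radians(-11.4));zr=Rk.T@z
g=np.array([.048,.0587,.155])+.019*zr; print('tcp goal rack',g)
pre=g-[.135,0,0]
plantw(w(*pre),4,0,out=True)
d=grab('wrist'); cv2.imwrite('pics/w2.png',d['pixels'])
E
```

```text
15.82 q [-1.43 -0.18  0.7   2.37  1.05  0.69 -0.01] p [0.5287 0.1391 0.2399] F [1.1 0.5 0.9] gap 1.002
M
 [[-0.779  0.095  0.62 ]
 [ 0.076  0.995 -0.058]
 [-0.623  0.002 -0.783]]
rack frame tcp [-0.0986  0.056   0.2399] grasp [-0.1104  0.0547  0.2548] tilt 38.5 az z -5.3
tcp goal rack [0.05976137 0.05995197 0.14013047]
[-1.42 -0.11  0.73  2.39  1.09  0.59 -0.07] [0.528 0.141 0.214] [ 0.62  -0.056 -0.783]
[-1.4  -0.02  0.77  2.41  1.16  0.48 -0.15] [0.534 0.141 0.189] [ 0.62  -0.056 -0.783]
[-1.38  0.08  0.79  2.42  1.25  0.38 -0.26] [0.54  0.141 0.164] [ 0.62  -0.056 -0.783]
[-1.36  0.18  0.82  2.43  1.42  0.28 -0.45] [0.546 0.141 0.139] [ 0.62  -0.056 -0.783]
end err [-0.0065  0.0023 -0.001 ]
[[[0.36, 0.01, 0.77], 0, -1], [[0.37, 0.01, 0.78], 0, -1], [[0.36, 0.01, 0.77], 0, -1], [[0.36, 0.02, 0.77], 0, -1]]
```

View pics/w2.png

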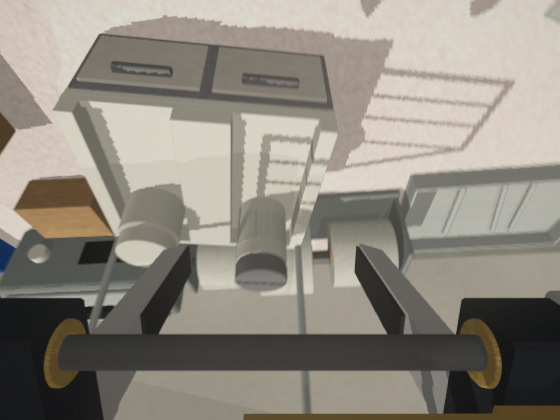

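Run:
```python
from go import *
d=dict(np.load('pics/wrist.npz'));X=cloud(d).reshape(-1,3)
rack=np.array([.6143,.0648,0]);Y=(X-rack)@Rz(np.radians(-11.4))
for nm,c0,zz in (('old',(.048,.0587),(.11,.184)),('jar',(.04,-.06),(.11,.158))):
    r=.027 if nm=='old' else .032
    m=(Y[:,2]>zz[0])&(Y[:,2]<zz[1])&(np.hypot(Y[:,0]-c0[0],Y[:,1]-c0[1])<.045)&(abs(Y[:,1]-c0[1])<.033); q=Y[m]
    o=least_squares(lambda c:np.hypot(q[:,0]-c[0],q[:,1]-c[1])-r,c0,loss='soft_l1',f_scale=.002);print(nm,m.sum(),o.x)
# front lip & lane walls
m=(Y[:,2]>.112)&(Y[:,2]<.128)&(abs(Y[:,0]+.03)<.03)&(Y[:,1]>-.02)&(Y[:,1]<.13);print('block tops y',np.round(np.histogram(Y[m][:,1],bins=np.arange(-.02,.13,.004))[0]))
m=(Y[:,2]>.1)&(Y[:,2]<.11)&(abs(Y[:,1]-.06)<.03)&(Y[:,0]<-.07);print('lip x',np.percentile(Y[m][:,0],[2,50,98]),m.sum())
m=(abs(Y[:,1]-.06)<.02)&(Y[:,0]>-.06)&(Y[:,0]<0);print('floor',np.median(Y[m][:,2]))
```

```text
old 3021 [0.04957071 0.06033262]
jar 2494 [ 0.05119038 -0.06008988]
block tops y [191 192 193 191 191 186 196 186 188 193 172  86   0   0   0   0   0   0
   0   0   0   0   0   0   0   0   0   0   0 207 173 177 170   1   0   0
   0]
lip x [-0.09248868 -0.0905312  -0.0856293 ] 671
floor 0.09744459493241606
```

{"method": "send_rows", "body": {
  "rows": [
    [[0.37, 0.06, 0.78], 0, -1],
    [[0.37, 0.06, 0.78], 0, -1],
    [[0.36, 0.06, 0.77], 0, -1],
    [[0.36, 0.02, 0.77], 0, -1]
  ]
}}

```text
time: 16.38
tool_pos: [0.5537, 0.1432, 0.1404]
tcp_rot: [3.136, 0.673, 3.04]
contact_force: [-0.1, -0.1, 0.4]
finger_gap: 1.002
```

```bash
python3 st.py
python3 - <<'E'
from go import *
plantw(w(.0613,.0613,.14),6,0,out=True)
E
```

```text
16.38 q [-1.36  0.19  0.81  2.43  1.41  0.28 -0.46] p [0.5537 0.1432 0.1404] F [-0.1 -0.1  0.4] gap 1.002
M
 [[-0.778  0.098  0.621]
 [ 0.079  0.995 -0.058]
 [-0.624  0.004 -0.782]]
rack frame tcp [-0.0749  0.0649  0.1404] grasp [-0.0867  0.0637  0.1552] tilt 38.6 az z -5.3
[-1.32  0.23  0.82  2.39  1.41  0.22 -0.43] [0.57  0.141 0.139] [ 0.621 -0.056 -0.782]
[-1.27  0.27  0.83  2.36  1.39  0.17 -0.39] [0.592 0.136 0.139] [ 0.621 -0.056 -0.782]
[-1.15  0.29  0.74  2.32  1.37  0.16 -0.34] [0.614 0.131 0.139] [ 0.621 -0.056 -0.782]
[-1.03  0.3   0.64  2.28  1.34  0.16 -0.29] [0.636 0.126 0.138] [ 0.621 -0.056 -0.782]
[-0.92  0.32  0.55  2.23  1.3   0.16 -0.22] [0.658 0.121 0.138] [ 0.621 -0.056 -0.782]
[-0.82  0.34  0.48  2.19  1.25  0.16 -0.14] [0.68  0.116 0.138] [ 0.621 -0.056 -0.782]
end err [-0.006   0.0031 -0.0016]
[[[-0.59, -0.1, 0.47], 0, -1], [[-0.58, -0.09, 0.47], 0, -1], [[-0.59, -0.1, 0.47], 0, -1], [[-0.58, -0.1, 0.47], 0, -1], [[-0.59, -0.09, 0.47], 0, -1], [[-0.59, -0.1, 0.47], 0, -1]]
```

{"method": "send_rows", "body": {
  "rows": [
    [[-0.59, -0.1, 0.47], 0, -1],
    [[-0.58, -0.1, 0.47], 0, -1],
    [[-0.59, -0.1, 0.47], 0, -1],
    [[-0.58, -0.1, 0.47], 0, -1],
    [[-0.59, -0.1, 0.47], 0, -1],
    [[-0.59, -0.1, 0.47], 0, -1]
  ]
}}

```text
time: 17.12
tool_pos: [0.6874, 0.112, 0.1409]
tcp_rot: [3.137, 0.674, 3.041]
contact_force: [0.4, -0.2, 0.3]
finger_gap: 1.001
```

```bash
python3 st.py
python3 - <<'E'
from go import *
d=grab('wrist'); cv2.imwrite('pics/w3.png',d['pixels'])
d=grab('scene'); cv2.imwrite('pics/s3.png',cv2.resize(d['pixels'][100:300,200:460],None,fx=3,fy=3))
E
```

```text
17.12 q [-0.79  0.33  0.44  2.18  1.26  0.18 -0.15] p [0.6874 0.112  0.1409] F [ 0.4 -0.2  0.3] gap 1.001
M
 [[-0.777  0.098  0.622]
 [ 0.079  0.995 -0.058]
 [-0.624  0.004 -0.781]]
rack frame tcp [0.0624 0.0607 0.1409] grasp [0.0506 0.0595 0.1558] tilt 38.6 az z -5.4
```

View pics/w3.png

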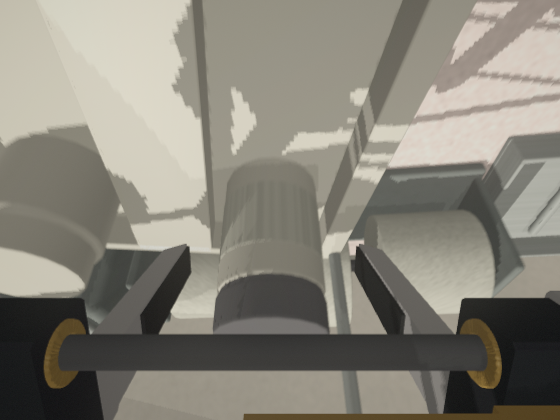

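View pics/s3.png

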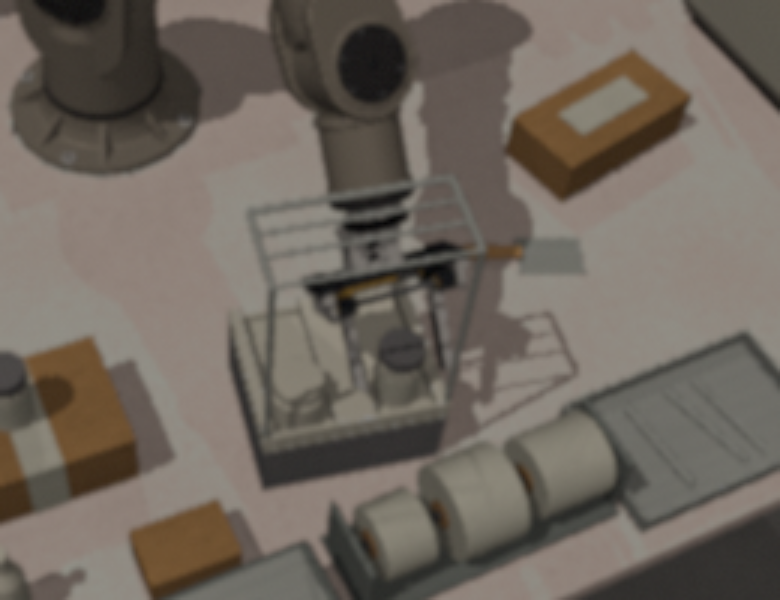

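{"method": "send_rows", "body": {
  "rows": [
    [[0, 0, 0], 0, 1],
    [[0, 0, 0], 0, 1],
    [[0, 0, 0], 0, 1],
    [[0, 0, 0], 0, 1],
    [[0, 0, 0], 0, 1]
  ]
}}

```text
time: 17.85
tool_pos: [0.6855, 0.1131, 0.1399]
tcp_rot: [3.14, 0.673, 3.048]
contact_force: [-2.5, 0.4, 2.6]
finger_gap: 0.567
```

```bash
python3 st.py
python3 - <<'E'
from go import *
s=manip.read_state();p=Rz(np.radians(-11.4)).T@(s['tool_pos']-np.array([.6143,.0648,0]))
plantw(w(p[0]-.107,p[1]+.0005,p[2]+.001),8,0,out=True)
E
```

```text
17.85 q [-0.8   0.33  0.45  2.19  1.27  0.18 -0.15] p [0.6855 0.1131 0.1399] F [-2.5  0.4  2.6] gap 0.567
M
 [[-0.779  0.093  0.62 ]
 [ 0.073  0.996 -0.057]
 [-0.623  0.001 -0.782]]
rack frame tcp [0.0603 0.0614 0.1399] grasp [0.0485 0.0601 0.1547] tilt 38.5 az z -5.3
[-0.83  0.31  0.46  2.21  1.3   0.18 -0.2 ] [0.667 0.119 0.138] [ 0.621 -0.055 -0.782]
[-0.86  0.3   0.47  2.24  1.34  0.2  -0.25] [0.653 0.121 0.138] [ 0.621 -0.055 -0.782]
[-0.88  0.28  0.47  2.26  1.37  0.21 -0.29] [0.64  0.124 0.139] [ 0.621 -0.055 -0.782]
[-0.9   0.26  0.47  2.28  1.39  0.23 -0.32] [0.627 0.127 0.139] [ 0.621 -0.055 -0.782]
[-0.92  0.24  0.46  2.31  1.41  0.25 -0.35] [0.614 0.129 0.139] [ 0.621 -0.055 -0.782]
[-0.94  0.22  0.46  2.33  1.42  0.27 -0.38] [0.601 0.132 0.139] [ 0.621 -0.055 -0.782]
[-0.96  0.2   0.45  2.35  1.43  0.29 -0.4 ] [0.588 0.135 0.139] [ 0.621 -0.055 -0.782]
[-0.97  0.18  0.44  2.37  1.43  0.32 -0.42] [0.575 0.137 0.139] [ 0.621 -0.055 -0.782]
end err [-0.0059  0.0025 -0.0017]
[[[0.34, 0.05, -0.28], 0, -1], [[0.35, 0.05, -0.28], 0, -1], [[0.34, 0.05, -0.28], 0, -1], [[0.35, 0.05, -0.28], 0, -1], [[0.34, 0.05, -0.28], 0, -1], [[0.34, 0.05, -0.28], 0, -1], [[0.35, 0.04, -0.28], 0, -1], [[0.34, 0.05, -0.27], 0, -1]]
```

{"method": "send_rows", "body": {
  "rows": [
    [[0.34, 0.05, -0.28], 0, 1],
    [[0.35, 0.05, -0.28], 0, 1],
    [[0.34, 0.05, -0.28], 0, 1],
    [[0.35, 0.05, -0.28], 0, 1],
    [[0.34, 0.05, -0.28], 0, 1],
    [[0.34, 0.05, -0.28], 0, 1],
    [[0.35, 0.04, -0.28], 0, 1],
    [[0.34, 0.05, -0.27], 0, 1],
    [[0, 0, 0], 0, 1]
  ]
}}

```text
time: 18.98
tool_pos: [0.5803, 0.1348, 0.1408]
tcp_rot: [3.14, 0.672, 3.048]
contact_force: [-0.3, -0.2, -1.6]
finger_gap: 0.569
```

```bash
python3 st.py
python3 - <<'E'
from go import *
d=grab('scene'); cv2.imwrite('pics/s4.png',cv2.resize(d['pixels'][140:290,240:420],None,fx=4,fy=4))
E
```

```text
18.98 q [-0.97  0.18  0.43  2.37  1.43  0.32 -0.42] p [0.5803 0.1348 0.1408] F [-0.3 -0.2 -1.6] gap 0.569
M
 [[-0.779  0.092  0.62 ]
 [ 0.073  0.996 -0.056]
 [-0.623  0.001 -0.782]]
rack frame tcp [-0.0472  0.0619  0.1408] grasp [-0.0589  0.0607  0.1557] tilt 38.5 az z -5.2
```

View pics/s4.png

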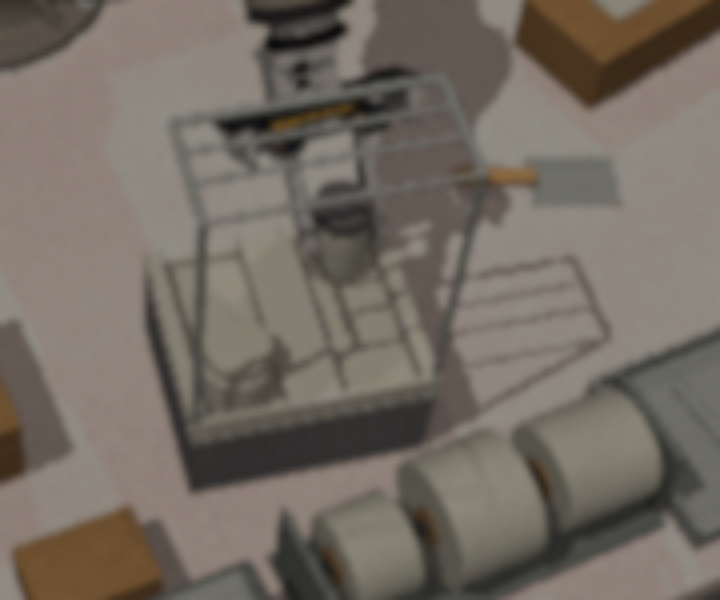

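{"method": "send_rows", "body": {
  "rows": [
    [[0.02, 0, 0.03], 0, 1],
    [[0, 0, 0], 0, -1],
    [[0, 0, 0], 0, -1],
    [[0, 0, 0], 0, -1],
    [[0, 0, 0], 0, -1]
  ]
}}

```text
time: 19.65
tool_pos: [0.5811, 0.1343, 0.1396]
tcp_rot: [3.141, 0.673, 3.048]
contact_force: [0.1, 0.6, -0.0]
finger_gap: 0.954
```

```bash
python3 st.py
```

```text
19.65 q [-0.97  0.19  0.43  2.37  1.44  0.32 -0.43] p [0.5811 0.1343 0.1396] F [ 0.1  0.6 -0. ] gap 0.954
M
 [[-0.779  0.093  0.62 ]
 [ 0.073  0.996 -0.057]
 [-0.623  0.001 -0.782]]
rack frame tcp [-0.0463  0.0616  0.1396] grasp [-0.0581  0.0603  0.1545] tilt 38.5 az z -5.3
```

{"method": "send_rows", "body": {
  "rows": [
    [[-0.62, 0, -0.78], 0, -1],
    [[-0.62, 0, -0.78], 0, -1],
    [[-0.62, 0, -0.78], 0, -1],
    [[-0.62, 0, -0.78], 0, -1],
    [[-0.62, 0, -0.78], 0, -1]
  ]
}}

```text
time: 20.27
tool_pos: [0.5807, 0.1341, 0.2901]
tcp_rot: [3.14, 0.672, 3.047]
contact_force: [-0.3, 0.1, -0.1]
finger_gap: 1.0
```

```bash
python3 - <<'E'
from fit2 import *
np.save('pp.npy',fit().x)
E
python3 st.py
python3 - <<'E'
from go import *
s=manip.read_state();M=rot(s['tcp_rot'])
plantw(np.array([.525,-.307,.29]),16,0,out=True)
d=grab('wrist'); cv2.imwrite('pics/w4.png',d['pixels'])
X=cloud(d).reshape(-1,3);Y=(X-np.array([.6143,.0648,0]))@Rz(np.radians(-11.4))
c0=(-.058,.06);m=(Y[:,2]>.11)&(Y[:,2]<.184)&(np.hypot(Y[:,0]-c0[0],Y[:,1]-c0[1])<.04);q=Y[m];o=least_squares(lambda c:np.hypot(q[:,0]-c[0],q[:,1]-c[1])-.027,c0,loss='soft_l1',f_scale=.002);print('old',len(q),o.x)
E
```

```text
20.27 q [-1.   -0.1   0.4   2.22  0.82  0.63  0.3 ] p [0.5807 0.1341 0.2901] F [-0.3  0.1 -0.1] gap 1.0
M
 [[-0.779  0.093  0.62 ]
 [ 0.074  0.996 -0.057]
 [-0.623  0.001 -0.782]]
rack frame tcp [-0.0467  0.0613  0.2901] grasp [-0.0584  0.06    0.305 ] tilt 38.5 az z -5.3
[-0.98 -0.14  0.42  2.24  0.82  0.61  0.35] [0.577 0.106 0.29 ] [ 0.62  -0.057 -0.782]
[-0.96 -0.17  0.45  2.26  0.82  0.6   0.4 ] [0.574 0.079 0.29 ] [ 0.62  -0.057 -0.782]
[-0.94 -0.2   0.49  2.28  0.81  0.58  0.45] [0.57  0.051 0.29 ] [ 0.62  -0.057 -0.782]
[-0.93 -0.24  0.53  2.29  0.81  0.57  0.51] [0.567 0.024 0.29 ] [ 0.62  -0.057 -0.782]
[-0.91 -0.27  0.57  2.31  0.8   0.56  0.58] [ 0.563 -0.004  0.29 ] [ 0.62  -0.057 -0.782]
[-0.9  -0.3   0.62  2.31  0.79  0.55  0.65] [ 0.56  -0.031  0.29 ] [ 0.62  -0.057 -0.782]
[-0.9  -0.33  0.67  2.32  0.78  0.54  0.72] [ 0.556 -0.059  0.29 ] [ 0.62  -0.057 -0.782]
[-0.9  -0.36  0.73  2.32  0.77  0.54  0.79] [ 0.553 -0.087  0.29 ] [ 0.62  -0.057 -0.782]
[-0.9  -0.4   0.79  2.32  0.77  0.54  0.86] [ 0.549 -0.114  0.29 ] [ 0.62  -0.057 -0.782]
[-0.91 -0.43  0.85  2.31  0.7
[... 467 characters left out ...]
0.528 -0.28   0.29 ] [ 0.62  -0.057 -0.782]
[-0.86 -0.5   1.18  2.19  0.51  0.53  1.54] [ 0.525 -0.307  0.29 ] [ 0.62  -0.057 -0.782]
end err [-0.0002  0.0001 -0.0001]
[[[0.02, -0.93, -0.02], 0, -1], [[0.03, -0.92, -0.02], 0, -1], [[0.02, -0.93, -0.02], 0, -1], [[0.02, -0.92, -0.02], 0, -1], [[0.02, -0.93, -0.02], 0, -1], [[0.03, -0.92, -0.02], 0, -1], [[0.02, -0.93, -0.02], 0, -1], [[0.02, -0.93, -0.01], 0, -1], [[0.03, -0.92, -0.02], 0, -1], [[0.02, -0.93, -0.02], 0, -1]]
[[[0.02, -0.92, -0.02], 0, -1], [[0.02, -0.93, -0.02], 0, -1], [[0.03, -0.92, -0.02], 0, -1], [[0.02, -0.93, -0.02], 0, -1], [[0.02, -0.93, -0.02], 0, -1], [[0.03, -0.92, -0.02], 0, -1]]
old 3933 [-0.05658679  0.06196857]
```

View pics/w4.png

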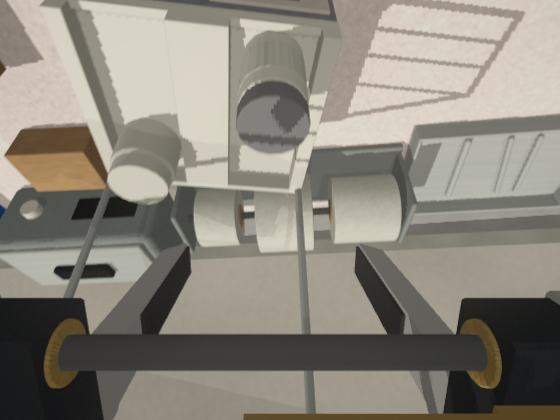

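Run:
```python
from go import *
s=manip.read_state();M=rot(s['tcp_rot'])
def seg(q,tgt,n,v=False):
    x,N=fk(q,PP); d=N.T@(np.array(tgt)-x)/.03/n
    q,x,N=run2(q,[(d,0)]*n,1,.002,solve3,verb=v); print(n,np.round(q,2),np.round(x-tgt,4),np.round(N[:,2],3)); return q
q=np.array(s['joint_pos'])
q=seg(q,[.525,-.307,.29],16);q=seg(q,[.525,-.307,.132],6,True);q=seg(q,[.525,-.307,.30],6)
q=seg(q,w(-.10,.06,.30),18,True);q=seg(q,w(.03,.06,.26),5,True);q=seg(q,w(.03,.06,.142),4)
```

```text
16 [-0.86 -0.5   1.18  2.19  0.51  0.52  1.55] [-0.  0.  0.] [ 0.623 -0.055 -0.781]
[-0.9  -0.49  1.26  2.23  0.53  0.46  1.55] [ 0.525 -0.307  0.264] [ 0.623 -0.055 -0.781]
[-0.96 -0.47  1.34  2.26  0.55  0.39  1.54] [ 0.525 -0.307  0.237] [ 0.623 -0.055 -0.781]
[-0.99 -0.5   1.37  2.29  0.68  0.37  1.42] [ 0.52  -0.302  0.218] [ 0.623 -0.057 -0.781]
[-0.99 -0.5   1.37  2.33  0.75  0.34  1.35] [ 0.511 -0.293  0.204] [ 0.622 -0.059 -0.781]
[-0.99 -0.5   1.37  2.37  0.84  0.31  1.26] [ 0.501 -0.285  0.191] [ 0.622 -0.062 -0.781]
[-0.99 -0.5   1.37  2.4   0.93  0.29  1.16] [ 0.492 -0.276  0.179] [ 0.621 -0.065 -0.781]
6 [-0.99 -0.5   1.37  2.4   0.93  0.29  1.16] [-0.0328  0.031   0.0475] [ 0.621 -0.065 -0.781]
6 [-0.84 -0.5   1.15  2.18  0.52  0.55  1.53] [-0.  0.  0.] [ 0.621 -0.065 -0.781]
[-0.81 -0.47  1.08  2.21  0.51  0.53  1.48] [ 0.525 -0.282  0.3  ] [ 0.621 -0.065 -0.781]
[-0.77 -0.45  1.01  2.24  0.5   0.51  1.44] [ 0.525 -0.257  0.3  ] [ 0.621 -0.065 -0.781]
[-0.73 -0.42  0.93  2.26  0.5   0.5   1.38] [ 0.526 -0.232  0.3  ] [ 0.621 -0.065 -0.781]
[-0.69 -0.4   0.84  2.28  0.
[... 1288 characters left out ...]
 -0.065 -0.781]
18 [-0.58 -0.15 -0.1   2.25  0.75  0.68  0.28] [-0.  0.  0.] [ 0.621 -0.065 -0.781]
[-0.56 -0.11 -0.07  2.23  0.77  0.63  0.3 ] [0.554 0.138 0.292] [ 0.621 -0.065 -0.781]
[-0.54 -0.06 -0.05  2.2   0.79  0.59  0.31] [0.579 0.133 0.284] [ 0.621 -0.065 -0.781]
[-0.52 -0.01 -0.02  2.18  0.8   0.55  0.33] [0.605 0.128 0.276] [ 0.621 -0.065 -0.781]
[-0.5   0.04  0.    2.15  0.8   0.51  0.35] [0.63  0.123 0.268] [ 0.621 -0.065 -0.781]
[-0.48  0.09  0.02  2.12  0.8   0.48  0.37] [0.656 0.118 0.26 ] [ 0.621 -0.065 -0.781]
5 [-0.48  0.09  0.02  2.12  0.8   0.48  0.37] [ 0. -0.  0.] [ 0.621 -0.065 -0.781]
4 [-0.57  0.27  0.13  2.23  1.39  0.31 -0.27] [-0. -0. -0.] [ 0.621 -0.065 -0.781]
```

```bash
cat > t4.py <<'E'
from go import *
s=manip.read_state();M=rot(s['tcp_rot']);M2=M@Rz(np.pi)
rng=np.random.default_rng(1)
for nm,tgt in (('new',[.525,-.307,.132]),('newhi',[.525,-.307,.29]),('mid',[.55,-.1,.30]),('now',s['tool_pos'])):
  for fl,MM in ((0,M),(1,M2)):
    L=[]
    for i in range(60):
      q0=rng.uniform(LO,HI)
      def f(qq):
        X,N=fk(qq,PP); return np.r_[X-tgt,R.from_matrix(MM@N.T).as_rotvec()]
      o=least_squares(f,q0,bounds=(LO,HI),max_nfev=80)
      if o.cost<1e-6: L.append(o.x)
    L=np.array(sorted(L,key=lambda a:a[2])); print(nm,'flip',fl,len(L))
    if len(L): print(np.round(L[::max(1,len(L)//6)],2))
E
python3 t4.py
```

```text
new flip 0 15
[[ 1.66  0.51 -1.23  2.25  1.11  0.17  1.05]
 [ 1.66  0.51 -1.23  2.25  1.11  0.17  1.05]
 [ 1.65  0.51 -1.23  2.25  1.1   0.17  1.06]
 [ 1.65  0.51 -1.22  2.25  1.09  0.16  1.06]
 [ 1.65  0.5  -1.22  2.25  1.09  0.16  1.07]
 [ 1.65  0.5  -1.22  2.25  1.08  0.16  1.07]
 [ 1.65  0.5  -1.22  2.25  1.08  0.16  1.08]
 [ 1.64  0.5  -1.21  2.25  1.09  0.16  1.07]]
new flip 1 7
[[ 1.66  0.51 -1.23  2.25  1.11  0.17 -2.09]
 [ 1.66  0.51 -1.23  2.25  1.09  0.17 -2.08]
 [ 1.66  0.51 -1.23  2.25  1.1   0.17 -2.09]
 [ 1.66  0.51 -1.23  2.25  1.1   0.17 -2.09]
 [ 1.66  0.51 -1.23  2.25  1.1   0.17 -2.09]
 [ 1.66  0.51 -1.23  2.25  1.1   0.17 -2.09]
 [ 1.65  0.5  -1.22  2.25  1.08  0.16 -2.07]]
newhi flip 0 28
[[ 1.83  0.08 -1.23  2.1  -0.56  0.49  2.53]
 [ 1.83  0.08 -1.23  2.1  -0.56  0.49  2.53]
 [ 1.83  0.08 -1.23  2.1  -0.56  0.49  2.53]
 [ 1.8   0.07 -1.19  2.1  -0.58  0.49  2.55]
 [ 0.19 -0.04  0.41  2.17 -0.66  0.5   2.59]
 [-0.66 -0.25  1.15  2.19 -0.13  0.44  2.13]
 [-0.85 -0.48  1.18  2.19  0.46  0.51  1.59]]
newhi flip 1 24
[[ 1.83  0.08 -1.23  2.1  -0.56  0.49 -0.61]
 [ 
[... 977 characters left out ...]
flip 0 26
[[ 0.73 -0.04 -1.23  2.14  0.67  0.53  0.46]
 [ 0.7  -0.04 -1.21  2.14  0.67  0.54  0.46]
 [ 0.35 -0.04 -0.88  2.15  0.7   0.55  0.42]
 [-0.44 -0.06 -0.13  2.19  0.74  0.59  0.36]
 [-0.89 -0.09  0.29  2.21  0.8   0.62  0.32]
 [-1.54 -0.21  0.87  2.23  0.96  0.74  0.2 ]
 [-1.89 -0.45  1.06  2.23  1.17  1.    0.06]]
now flip 1 16
[[ 0.73 -0.04 -1.23  2.14  0.67  0.53 -2.68]
 [ 0.73 -0.04 -1.23  2.14  0.67  0.53 -2.68]
 [ 0.73 -0.04 -1.23  2.14  0.67  0.53 -2.68]
 [ 0.73 -0.04 -1.23  2.14  0.67  0.53 -2.68]
 [ 0.72 -0.04 -1.22  2.14  0.67  0.54 -2.68]
 [ 0.66 -0.04 -1.17  2.14  0.68  0.54 -2.69]
 [ 0.24 -0.04 -0.77  2.15  0.7   0.56 -2.73]
 [ 0.22 -0.04 -0.76  2.16  0.7   0.56 -2.73]]
```

```bash
cat > t5.py <<'E'
from go import *
rng=np.random.default_rng(1)
def mk(t,az,fl=1):
    a=np.radians(az);tt=np.radians(t)
    z=np.array([np.sin(tt)*np.cos(a),np.sin(tt)*np.sin(a),-np.cos(tt)])
    y=np.array([np.sin(a),-np.cos(a),0])*(1 if fl==0 else -1);return np.c_[np.cross(y,z),y,z]
for t in (20,25,30,34,38.5):
  for az in (-5,-15,-30):
    M=mk(t,az)
    for gz in (.147,.165):
      g=np.array([.513,-.306,gz])+.019*M[:,2];L=[]
      for j3 in np.arange(-1.2,1.36,.2):
        for q0 in ([.8,.2,j3,2.1,-.5,.5,1.],[-.5,.2,j3,2.1,.5,.5,1.],[.3,.4,j3,2.2,1.,.3,1.]):
          def f(qq):
            X,N=fk(qq,PP); return np.r_[X-g,R.from_matrix(M@N.T).as_rotvec(),.02*(qq[2]-j3)]
          o=least_squares(f,q0,bounds=(LO,HI),max_nfev=50)
          if np.linalg.norm(o.fun[:6])<4e-3: L.append(o.x[2])
      print(t,az,gz,len(L),np.round([min(L),max(L)],2) if L else '')
E
python3 t5.py
```

```text
20 -5 0.147 39 [-1.2   0.89]
20 -5 0.165 39 [-1.2  1. ]
20 -15 0.147 39 [-1.2   1.18]
20 -15 0.165 39 [-1.2  1.2]
20 -30 0.147 39 [-1.2  1.2]
20 -30 0.165 39 [-1.2  1.2]
25 -5 0.147 39 [-1.2   0.57]
25 -5 0.165 39 [-1.2   0.73]
25 -15 0.147 39 [-1.2  1. ]
25 -15 0.165 39 [-1.2   1.14]
25 -30 0.147 39 [-1.2   1.18]
25 -30 0.165 39 [-1.2  1.2]
30 -5 0.147 30 [-1.2  -0.02]
30 -5 0.165 30 [-1.2   0.16]
30 -15 0.147 36 [-1.2   0.59]
30 -15 0.165 39 [-1.2   0.85]
30 -30 0.147 39 [-1.2   0.99]
30 -30 0.165 39 [-1.2   1.17]
34 -5 0.147 27 [-1.2  -0.52]
34 -5 0.165 27 [-1.2  -0.42]
34 -15 0.147 19 [-1.2  -0.91]
34 -15 0.165 29 [-1.2   0.24]
34 -30 0.147 30 [-1.2  -0.31]
34 -30 0.165 28 [-1.2   0.98]
38.5 -5 0.147 16 [-1.21 -1.2 ]
38.5 -5 0.165 15 [-1.22 -1.21]
38.5 -15 0.147 17 [-1.2  -1.06]
38.5 -15 0.165 17 [-1.2  -1.13]
38.5 -30 0.147 24 [-1.2  -0.22]
38.5 -30 0.165 24 [-1.2  -0.37]
```

```bash
cat > t6.py <<'E'
from go import *
import itertools,time
s=manip.read_state()
def seg(q,tgt,n):
    x,N=fk(q,PP); d=N.T@(np.array(tgt)-x)/.03/n
    return run2(q,[(d,0)]*n,1,.002,solve3)[0]
q=seg(np.array(s['joint_pos']),[.54,-.2,.34],12)
def rep(q,x,M): return 'tilt %.1f az %.1f'%(np.degrees(np.arccos(-M[2,2])),np.degrees(np.arctan2(M[1,2],M[0,2]))),np.round(x,3),np.round(q,2)
t0=time.time();res=[]
for d in itertools.product((-1,0,1),repeat=3):
    if d==(0,0,0): continue
    # world-frame direction
    x,M=fk(q,PP); dd=M.T@np.array(d,float); dd/=np.abs(dd).max()
    qq,x,M=run2(q,[(dd,0)]*12,1,.002,solve3); res.append((np.degrees(np.arccos(-M[2,2])),d,qq,x,M))
res.sort(key=lambda a:a[0])
for r in res[:10]: print(r[1],rep(*r[2:]))
print(time.time()-t0)
E
python3 t6.py
```

```text
(-1, 0, -1) ('tilt 34.7 az -6.7', array([ 0.381, -0.198,  0.241]), array([ 0.76, -0.3 , -0.19,  2.46, -0.66,  0.51,  2.59]))
(0, 0, -1) ('tilt 35.1 az -5.1', array([ 0.51 , -0.189,  0.149]), array([-1.23, -0.5 ,  1.37,  2.46,  1.27,  0.4 ,  0.63]))
(-1, 1, -1) ('tilt 35.4 az -4.6', array([ 0.391, -0.093,  0.276]), array([ 0.83, -0.49, -0.48,  2.46, -0.68,  0.61,  2.31]))
(-1, 0, 0) ('tilt 35.7 az -4.9', array([ 0.266, -0.232,  0.336]), array([ 0.97, -0.5 ,  0.04,  2.35, -0.58,  0.96,  2.73]))
(1, 1, -1) ('tilt 36.8 az -2.9', array([0.752, 0.038, 0.145]), array([-0.78,  0.46,  0.72,  2.06, -1.02,  0.16,  2.25]))
(0, 1, -1) ('tilt 37.5 az -14.8', array([0.535, 0.001, 0.088]), array([ 0.55,  0.35, -1.01,  2.46,  1.75,  0.66, -0.43]))
(-1, -1, -1) ('tilt 37.5 az -7.9', array([ 0.257, -0.389,  0.17 ]), array([-0.28, -0.5 ,  1.37,  2.42, -0.13,  0.46,  2.73]))
(-1, 1, 0) ('tilt 37.8 az -4.5', array([0.397, 0.068, 0.298]), array([-0.18, -0.5 , -0.37,  2.44,  0.33,  0.65,  0.71]))
(-1, 0, 1) ('tilt 38.0 az -5.4', array([ 0.344, -0.214,  0.534]), array([ 0.94, -0.5 , -0.11,  1.97, -0.52,  1.19,  2.38]))
(-1, 1, 1) ('tilt 38.0 az -4.4', array([ 0.448, -0.036,  0.542]), array([ 0.27, -0.5 , -0.23,  1.95, -0.1 ,  1.02,  1.52]))
9.405458927154541
```

```bash
cat > t7.py <<'E'
from t6 import *
print('---')
x,M=fk(q,PP)
for d in ((-1,0,-1),(-1,0,-.6),(-1,.3,-1),(-.6,0,-1),(-1,-.3,-1)):
    qq=q
    for k in range(4):
        x,M=fk(qq,PP); dd=M.T@np.array(d,float); dd/=np.abs(dd).max()
        qq,x,M=run2(qq,[(dd,0)]*8,1,.002,solve3); print(d,8*(k+1),rep(qq,x,M),np.round(M[2,1],3))
E
python3 t7.py | sed -n '/---/,$p'
```

```text
---
(-1, 0, -1) 8 ('tilt 36.2 az -5.3', array([ 0.414, -0.191,  0.252]), array([ 0.1 , -0.35,  0.28,  2.45, -0.2 ,  0.42,  2.07])) -0.021
(-1, 0, -1) 16 ('tilt 32.8 az -5.9', array([ 0.342, -0.231,  0.228]), array([ 0.79, -0.28, -0.06,  2.46, -0.65,  0.58,  2.73])) -0.028
(-1, 0, -1) 24 ('tilt 30.2 az -2.6', array([ 0.214, -0.323,  0.178]), array([ 0.06, -0.42,  1.03,  2.46, -0.16,  0.64,  2.73])) 0.001
(-1, 0, -1) 32 ('tilt 25.6 az -3.1', array([ 0.121, -0.352,  0.117]), array([-0.06, -0.5 ,  1.37,  2.46,  0.11,  0.65,  2.73])) 0.008
(-1, 0, -0.6) 8 ('tilt 36.4 az -6.1', array([ 0.387, -0.196,  0.269]), array([ 0.29, -0.4 ,  0.17,  2.45, -0.3 ,  0.5 ,  2.18])) -0.019
(-1, 0, -0.6) 16 ('tilt 33.4 az -5.7', array([ 0.257, -0.239,  0.265]), array([ 0.76, -0.46,  0.18,  2.46, -0.5 ,  0.79,  2.73])) -0.014
(-1, 0, -0.6) 24 ('tilt 29.5 az -4.2', array([ 0.151, -0.312,  0.195]), array([ 0.3 , -0.5 ,  0.9 ,  2.46, -0.11,  0.77,  2.73])) 0.011
(-1, 0, -0.6) 32 ('tilt 23.9 az -5.1', array([ 0.077, -0.348,  0.118]), array([ 0.06, -0.5 ,  1.33,  2.46,  0.13,  0.69,  2.73])) 0.021
(-1, 0.3, -1) 
[... 926 characters left out ...]
1.81])) -0.022
(-0.6, 0, -1) 32 ('tilt 21.9 az -0.1', array([ 0.289, -0.292, -0.122]), array([ 1.97,  1.2 , -1.23,  2.46,  1.82,  0.74,  0.96])) 0.012
(-1, -0.3, -1) 8 ('tilt 36.3 az -4.0', array([ 0.41 , -0.222,  0.234]), array([ 0.05, -0.3 ,  0.45,  2.45, -0.35,  0.4 ,  2.32])) -0.006
(-1, -0.3, -1) 16 ('tilt 34.0 az -2.2', array([ 0.292, -0.332,  0.161]), array([-0.31, -0.39,  1.28,  2.46, -0.24,  0.46,  2.73])) 0.008
(-1, -0.3, -1) 24 ('tilt 29.9 az -4.6', array([ 0.173, -0.359,  0.13 ]), array([-0.15, -0.5 ,  1.37,  2.46,  0.02,  0.57,  2.73])) -0.002
(-1, -0.3, -1) 32 ('tilt 24.5 az -9.4', array([ 0.089, -0.364,  0.115]), array([ 0.  , -0.5 ,  1.37,  2.46,  0.15,  0.64,  2.73])) -0.021
```

```bash
cat > t8.py <<'E'
from go import *
s=manip.read_state()
def rep(q,x,M): return 'tilt %.1f az %.1f'%(np.degrees(np.arccos(-M[2,2])),np.degrees(np.arctan2(M[1,2],M[0,2]))),np.round(x,3),np.round(q,2)
def seg(q,tgt,n,v=False):
    x,N=fk(q,PP); d=N.T@(np.array(tgt)-x)/.03/n
    q,x,M=run2(q,[(d,0)]*n,1,.002,solve3,verb=v); print('  seg',np.round(d,2),rep(q,x,M),'err',np.round(x-tgt,3)); return q
if __name__=='__main__':
  for st in ([.50,-.17,.34],[.48,-.2,.34],[.5,-.2,.4]):
   for d in ((-.6,0,-1),(-.6,.2,-1),(-.4,0,-1)):
    q=seg(np.array(s['joint_pos']),st,12)
    for k in range(3):
        x,M=fk(q,PP); dd=np.round(M.T@np.array(d,float)/np.abs(M.T@np.array(d,float)).max(),2)
        q,x,M=run2(q,[(dd,0)]*(10 if k<2 else 4),1,.002,solve3); print(d,dd,rep(q,x,M),np.round(M[2,1],3))
        if k>0:
            g=np.array([.513,-.306,.15])+.019*M[:,2]
            q2=seg(q,[g[0],g[1],.28],6); seg(q2,g,6)
E
python3 t8.py
```

```text
seg [ 0.03 -0.86 -0.19] ('tilt 38.7 az -5.0', array([ 0.5 , -0.17,  0.34]), array([-0.62, -0.5 ,  0.63,  2.27,  0.53,  0.64,  1.21])) err [-0.  0.  0.]
(-0.6, 0, -1) [ 1.   -0.06  0.37] ('tilt 35.1 az -7.6', array([ 0.401, -0.171,  0.244]), array([ 0.74, -0.32, -0.28,  2.46, -0.61,  0.47,  2.43])) -0.041
(-0.6, 0, -1) [ 1.   -0.    0.45] ('tilt 28.9 az -7.9', array([ 0.389, -0.226,  0.144]), array([ 1.19, -0.03, -0.62,  2.46, -0.75,  0.33,  2.73])) -0.032
  seg [-1.03 -0.42 -0.28] ('tilt 28.9 az -7.9', array([ 0.522, -0.307,  0.28 ]), array([ 1.17,  0.06, -0.64,  2.02, -0.27,  0.62,  2.22])) err [0. 0. 0.]
  seg [0.39 0.03 0.71] ('tilt 28.9 az -7.9', array([ 0.522, -0.307,  0.133]), array([ 1.07,  0.27, -0.6 ,  2.18, -0.13,  0.27,  2.15])) err [ 0.  0. -0.]
(-0.6, 0, -1) [ 1.   -0.02  0.59] ('tilt 24.2 az -7.7', array([ 0.358, -0.244,  0.088]), array([ 1.72,  0.19, -1.15,  2.46, -0.07,  0.22,  2.18])) -0.026
  seg [-1.28 -0.31 -0.59] ('tilt 24.2 az -7.7', array([ 0.521, -0.307,  0.28 ]), array([ 1.58,  0.17, -1.14,  1.95,  0.03,  0.72,  1.95])) err [ 0. -0. -0.]
  seg [0.34 0.02 0.75
[... 9351 characters left out ...]
0.28 ]), array([ 1.26,  0.08, -0.75,  2.  , -0.2 ,  0.65,  2.18])) err [ 0.  0. -0.]
  seg [0.38 0.04 0.72] ('tilt 27.5 az -8.0', array([ 0.522, -0.307,  0.133]), array([ 1.12,  0.28, -0.67,  2.16,  0.  ,  0.31,  2.04])) err [ 0.  0. -0.]
(-0.4, 0, -1) [1.   0.03 0.86] ('tilt 21.4 az -5.0', array([ 0.366, -0.224,  0.061]), array([ 1.6 ,  0.29, -1.14,  2.46,  0.49,  0.24,  1.6 ])) -0.018
  seg [-1.25 -0.44 -0.81] ('tilt 21.4 az -5.0', array([ 0.52 , -0.307,  0.28 ]), array([ 1.58,  0.22, -1.19,  1.91,  0.11,  0.8 ,  1.91])) err [ 0.  0. -0.]
  seg [0.3  0.01 0.76] ('tilt 21.4 az -5.0', array([ 0.52 , -0.307,  0.132]), array([ 1.34,  0.39, -0.97,  2.07,  0.39,  0.51,  1.69])) err [-0. -0.  0.]
```

{"method": "send_rows", "body": {
  "rows": [
    [[0.03, -0.86, -0.19], 0, -1],
    [[0.03, -0.86, -0.19], 0, -1],
    [[0.03, -0.86, -0.19], 0, -1],
    [[0.03, -0.86, -0.19], 0, -1],
    [[0.03, -0.86, -0.19], 0, -1],
    [[0.03, -0.86, -0.19], 0, -1],
    [[0.03, -0.86, -0.19], 0, -1],
    [[0.03, -0.86, -0.19], 0, -1],
    [[0.03, -0.86, -0.19], 0, -1],
    [[0.03, -0.86, -0.19], 0, -1]
  ]
}}

```text
time: 21.58
tool_pos: [0.5142, -0.1193, 0.328]
tcp_rot: [3.139, 0.673, 3.047]
contact_force: [-0.1, 1.1, 0.1]
finger_gap: 1.002
```

{"method": "send_rows", "body": {
  "rows": [
    [[0.03, -0.86, -0.19], 0, -1],
    [[0.03, -0.86, -0.19], 0, -1],
    [[1, 0.13, 0.36], 0, -1],
    [[1, 0.13, 0.36], 0, -1],
    [[1, 0.13, 0.36], 0, -1],
    [[1, 0.13, 0.36], 0, -1]
  ]
}}

```text
time: 22.32
tool_pos: [0.4486, -0.1487, 0.2649]
tcp_rot: [-3.136, 0.66, 3.067]
contact_force: [-1.0, 0.6, 0.3]
finger_gap: 0.997
```

```bash
python3 st.py
python3 - <<'E'
from t8 import *
q=np.array(s['joint_pos'])
q,x,M=run2(q,[((1,.13,.36),0)]*6,1,.002,solve3,verb=True);print(rep(q,x,M))
q,x,M=run2(q,[((1,.18,.43),0)]*10,1,.002,solve3,verb=True);print(rep(q,x,M))
E
```

```text
22.32 q [-0.2  -0.39  0.36  2.45  0.2   0.41  1.52] p [ 0.4486 -0.1487  0.2649] F [-1.   0.6  0.3] gap 0.997
M
 [[-0.788  0.078  0.611]
 [ 0.059  0.997 -0.051]
 [-0.613 -0.004 -0.79 ]]
rack frame tcp [-0.1202 -0.242   0.2649] grasp [-0.1318 -0.2434  0.28  ] tilt 37.8 az z -4.8
[-0.04 -0.37  0.23  2.45  0.03  0.4   1.69] [ 0.44  -0.146  0.264] [ 0.605 -0.053 -0.795]
[ 0.13 -0.36  0.1   2.45 -0.12  0.41  1.84] [ 0.432 -0.145  0.263] [ 0.598 -0.057 -0.8  ]
[ 0.29 -0.35 -0.02  2.45 -0.26  0.43  1.98] [ 0.423 -0.145  0.261] [ 0.591 -0.061 -0.805]
[ 0.46 -0.36 -0.14  2.45 -0.39  0.45  2.12] [ 0.415 -0.145  0.26 ] [ 0.583 -0.065 -0.809]
[ 0.62 -0.36 -0.26  2.46 -0.51  0.48  2.25] [ 0.408 -0.145  0.258] [ 0.577 -0.068 -0.814]
[ 0.79 -0.37 -0.38  2.46 -0.63  0.51  2.38] [ 0.401 -0.145  0.255] [ 0.571 -0.07  -0.818]
('tilt 35.1 az -7.0', array([ 0.401, -0.145,  0.255]), array([ 0.79, -0.37, -0.38,  2.46, -0.63,  0.51,  2.38]))
[ 0.95 -0.38 -0.49  2.46 -0.74  0.54  2.5 ] [ 0.397 -0.144  0.252] [ 0.566 -0.071 -0.821]
[ 1.12 -0.39 -0.6   2.46 -0.84  0.58  2.62] [ 0.395 -0.144  0.247] [ 0.561 -0.07  -0.825]
[ 1.28 -0.4  -0.72  2.46 -0.93  0.62  2.73] [ 0.394 -0.145  0.238] [ 0.553 -0.068 -0.83 ]
[ 1.3  -0.38 -0.74  2.46 -0.93  0.6   2.73] [ 0.395 -0.148  0.231] [ 0.545 -0.065 -0.836]
[ 1.32 -0.36 -0.77  2.46 -0.93  0.58  2.73] [ 0.396 -0.15   0.223] [ 0.536 -0.062 -0.842]
[ 1.33 -0.33 -0.79  2.46 -0.92  0.56  2.73] [ 0.397 -0.153  0.215] [ 0.528 -0.06  -0.847]
[ 1.35 -0.3  -0.82  2.46 -0.91  0.54  2.73] [ 0.398 -0.156  0.206] [ 0.519 -0.057 -0.853]
[ 1.38 -0.27 -0.85  2.46 -0.9   0.51  2.73] [ 0.399 -0.159  0.197] [ 0.51  -0.054 -0.859]
[ 1.41 -0.24 -0.89  2.46 -0.89  0.48  2.73] [ 0.4   -0.162  0.187] [ 0.501 -0.05  -0.864]
[ 1.45 -0.2  -0.94  2.46 -0.88  0.45  2.73] [ 0.401 -0.166  0.175] [ 0.492 -0.047 -0.869]
('tilt 29.6 az -5.5', array([ 0.401, -0.166,  0.175]), array([ 1.45, -0.2 , -0.94,  2.46, -0.88,  0.45,  2.73]))
```

{"method": "send_rows", "body": {
  "rows": [
    [[1, 0.13, 0.36], 0, -1],
    [[1, 0.13, 0.36], 0, -1],
    [[1, 0.13, 0.36], 0, -1],
    [[1, 0.13, 0.36], 0, -1],
    [[1, 0.13, 0.36], 0, -1],
    [[1, 0.13, 0.36], 0, -1]
  ]
}}

```text
time: 23.08
tool_pos: [0.3954, -0.1465, 0.2571]
tcp_rot: [-3.096, 0.605, 3.09]
contact_force: [-0.8, -0.0, 0.7]
finger_gap: 1.0
```

{"method": "send_rows", "body": {
  "rows": [
    [[1, 0.18, 0.43], 0, -1],
    [[1, 0.18, 0.43], 0, -1],
    [[1, 0.18, 0.43], 0, -1],
    [[1, 0.18, 0.43], 0, -1],
    [[1, 0.18, 0.43], 0, -1],
    [[1, 0.18, 0.43], 0, -1],
    [[1, 0.18, 0.43], 0, -1],
    [[1, 0.18, 0.43], 0, -1]
  ]
}}

```text
time: 24.08
tool_pos: [0.3883, -0.1181, 0.1908]
tcp_rot: [-3.121, 0.473, 3.051]
contact_force: [-1.0, -0.2, -0.5]
finger_gap: 1.002
```

```bash
python3 st.py
python3 - <<'E'
from t8 import *
q=np.array(s['joint_pos']);x,M=fk(q,PP)
print('twist',np.degrees(np.arctan2(M[2,1],M[2,0])))
g=np.array([.513,-.306,.15])+.019*M[:,2]
q=seg(q,[g[0],g[1],.28],7,True);q=seg(q,g,6,True)
q=seg(q,[g[0],g[1],.30],6)
q=seg(q,w(-.07,.06,.30),16);q=seg(q,w(.02,.06,.26),4,True);q=seg(q,w(.02,.06,.145),4,True)
E
```

```text
24.07 q [ 1.63 -0.47 -1.08  2.46 -1.02  0.69  2.73] p [ 0.3883 -0.1181  0.1908] F [-1.  -0.2 -0.5] gap 1.002
M
 [[-0.887  0.1    0.451]
 [ 0.081  0.995 -0.062]
 [-0.455 -0.019 -0.89 ]]
rack frame tcp [-0.1853 -0.2239  0.1908] grasp [-0.194  -0.2245  0.2077] tilt 27.1 az z -7.8
twist -177.64925923904872
[ 1.71 -0.41 -1.13  2.4  -0.96  0.68  2.71] [ 0.407 -0.145  0.203] [ 0.451 -0.062 -0.89 ]
[ 1.8  -0.34 -1.18  2.33 -0.89  0.68  2.69] [ 0.426 -0.172  0.216] [ 0.451 -0.062 -0.89 ]
[ 1.84 -0.25 -1.23  2.27 -0.75  0.64  2.58] [ 0.446 -0.199  0.229] [ 0.451 -0.062 -0.89 ]
[ 1.78 -0.12 -1.22  2.2  -0.53  0.6   2.39] [ 0.465 -0.226  0.242] [ 0.451 -0.062 -0.89 ]
[ 1.75 -0.01 -1.23  2.13 -0.33  0.6   2.23] [ 0.484 -0.253  0.254] [ 0.451 -0.062 -0.89 ]
[ 1.72  0.08 -1.23  2.06 -0.15  0.62  2.08] [ 0.503 -0.28   0.267] [ 0.451 -0.062 -0.89 ]
[ 1.65  0.16 -1.19  1.98 -0.03  0.66  1.99] [ 0.522 -0.307  0.28 ] [ 0.451 -0.062 -0.89 ]
  seg [-0.83 -0.84 -0.04] ('tilt 27.1 az -7.8', array([ 0.522, -0.307,  0.28 ]), array([ 1.65,  0.16, -1.19,  1.98, -0.03,  0.66,  1.99])) err [-0.  0.  0.]
[ 1.61  0
[... 1296 characters left out ...]
.51] [0.646 0.12  0.26 ] [ 0.451 -0.062 -0.89 ]
  seg [-0.51 -0.07  0.64] ('tilt 27.1 az -7.8', array([0.646, 0.12 , 0.26 ]), array([ 0.56,  0.3 , -1.13,  1.92,  0.77,  0.83,  0.51])) err [ 0.  0. -0.]
[ 0.52  0.33 -1.1   1.96  0.84  0.8   0.45] [0.646 0.12  0.231] [ 0.451 -0.062 -0.89 ]
[ 0.48  0.36 -1.06  1.99  0.91  0.77  0.37] [0.646 0.12  0.202] [ 0.451 -0.062 -0.89 ]
[ 0.44  0.39 -1.02  2.02  0.98  0.74  0.3 ] [0.646 0.12  0.174] [ 0.451 -0.062 -0.89 ]
[ 0.39  0.43 -0.97  2.04  1.06  0.71  0.22] [0.646 0.12  0.145] [ 0.451 -0.062 -0.89 ]
  seg [0.44 0.02 0.85] ('tilt 27.1 az -7.8', array([0.646, 0.12 , 0.145]), array([ 0.39,  0.43, -0.97,  2.04,  1.06,  0.71,  0.22])) err [-0. -0.  0.]
```

{"method": "send_rows", "body": {
  "rows": [
    [[-0.7, -0.7, -0.4], 0, -1],
    [[-0.83, -0.84, -0.1], 0, -1],
    [[-0.83, -0.84, -0.04], 0, -1],
    [[-0.83, -0.84, -0.04], 0, -1],
    [[-0.83, -0.84, -0.04], 0, -1],
    [[-0.83, -0.84, 0], 0.24, -1],
    [[-0.83, -0.84, 0], 0.24, -1]
  ]
}}

```text
time: 24.95
tool_pos: [0.5141, -0.3035, 0.2885]
tcp_rot: [3.14, 0.474, 3.003]
contact_force: [-1.5, 1.0, 0.2]
finger_gap: 1.003
```

```bash
python3 st.py
python3 - <<'E'
from t8 import *
d=grab('wrist'); cv2.imwrite('pics/w5.png',d['pixels'])
X=cloud(d).reshape(-1,3);c0=(.513,-.306)
m=(X[:,2]>.1)&(X[:,2]<.174)&(np.hypot(X[:,0]-c0[0],X[:,1]-c0[1])<.04);q=X[m];o=least_squares(lambda c:np.hypot(q[:,0]-c[0],q[:,1]-c[1])-.027,c0,loss='soft_l1',f_scale=.002);print('new',len(q),o.x)
m=(X[:,2]>.174)&(X[:,2]<.19)&(np.hypot(X[:,0]-c0[0],X[:,1]-c0[1])<.04);print('top',m.sum(),np.median(X[m],0))
m=(X[:,2]>.08)&(X[:,2]<.1)&(np.hypot(X[:,0]-c0[0],X[:,1]-c0[1])<.1);print('case z',m.sum(),np.median(X[m][:,2]))
E
```

```text
24.95 q [ 1.7   0.12 -1.21  1.99 -0.09  0.67  2.01] p [ 0.5141 -0.3035  0.2885] F [-1.5  1.   0.2] gap 1.003
M
 [[-0.881  0.138  0.452]
 [ 0.123  0.99  -0.062]
 [-0.457  0.001 -0.89 ]]
rack frame tcp [-0.0255 -0.3809  0.2885] grasp [-0.0341 -0.3814  0.3054] tilt 27.2 az z -7.8
new 2136 [ 0.51497761 -0.3058405 ]
top 3074 [ 0.51111936 -0.30534926  0.17929127]
case z 21951 0.08952895067312788
```

View pics/w5.png

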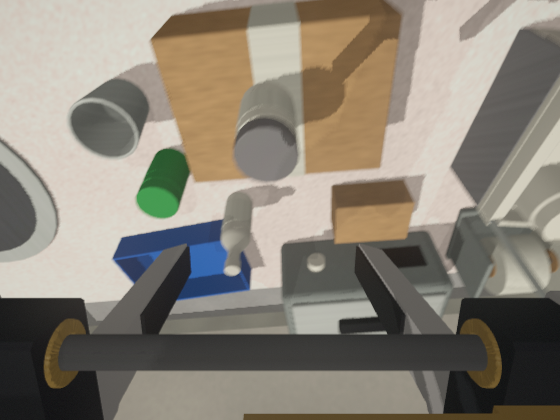

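Run:
```python
from t8 import *
plantw(np.array([.523,-.3072,.133]),6,0,out=False)
```

```text
end err [ 0.0001  0.0002 -0.0001]
[[[0.37, 0.01, 0.79], 0, -1], [[0.36, 0.0, 0.8], 0, -1], [[0.37, 0.01, 0.79], 0, -1], [[0.37, 0.01, 0.79], 0, -1], [[0.36, 0.0, 0.8], 0, -1], [[0.37, 0.01, 0.79], 0, -1]]
```

{"method": "send_rows", "body": {
  "rows": [
    [[0.37, 0.01, 0.79], 0, -1],
    [[0.36, 0, 0.8], 0, -1],
    [[0.37, 0.01, 0.79], 0, -1],
    [[0.37, 0.01, 0.79], 0, -1],
    [[0.36, 0, 0.8], 0, -1],
    [[0.37, 0.01, 0.79], 0, -1],
    [[0, 0, 0], 0, -1]
  ]
}}

```text
time: 25.88
tool_pos: [0.5193, -0.3008, 0.1297]
tcp_rot: [3.139, 0.472, 3.004]
contact_force: [0.0, 0.1, 0.6]
finger_gap: 0.999
```

```bash
python3 st.py
```

```text
25.88 q [ 1.31  0.34 -0.9   2.16  0.3   0.33  1.67] p [ 0.5193 -0.3008  0.1297] F [0.  0.1 0.6] gap 0.999
M
 [[-0.882  0.136  0.45 ]
 [ 0.122  0.991 -0.059]
 [-0.454  0.002 -0.891]]
rack frame tcp [-0.0209 -0.3771  0.1297] grasp [-0.0295 -0.3777  0.1467] tilt 27.0 az z -7.5
```

{"method": "send_rows", "body": {
  "rows": [
    [[-0.18, -0.19, -0.02], 0, -1],
    [[0, 0, 0], 0, 1],
    [[0, 0, 0], 0, 1],
    [[0, 0, 0], 0, 1],
    [[0, 0, 0], 0, 1],
    [[0, 0, 0], 0, 1]
  ]
}}

```text
time: 26.62
tool_pos: [0.5238, -0.3082, 0.1344]
tcp_rot: [3.141, 0.474, 3.004]
contact_force: [-1.3, -0.4, 2.2]
finger_gap: 0.572
```

```bash
python3 st.py
python3 - <<'E'
from t8 import *
q=np.array(s['joint_pos']);p=s['tool_pos']
q=seg(q,[p[0],p[1],.30],7)
M=fk(q,PP)[1]
off=(Rz(np.radians(11.4))@M[:,2])*.019; print(off)
for a in ([-.09,.06,.275],[-.05,.21,.255],[.008,.20,.19],[.008,.06,.19],[.008,.06,.159]):
    t=w(*(np.array(a)+off)); x=fk(q,PP)[0]; n=int(np.ceil(np.linalg.norm(t-x)/.03)); print(a,n); q=seg(q,t,n)
E
```

```text
26.62 q [ 1.32  0.34 -0.9   2.14  0.3   0.35  1.68] p [ 0.5238 -0.3082  0.1344] F [-1.3 -0.4  2.2] gap 0.572
M
 [[-0.881  0.137  0.452]
 [ 0.122  0.991 -0.062]
 [-0.457  0.    -0.89 ]]
rack frame tcp [-0.015  -0.3835  0.1344] grasp [-0.0236 -0.3841  0.1513] tilt 27.2 az z -7.8
  seg [-0.36 -0.   -0.7 ] ('tilt 27.2 az -7.8', array([ 0.524, -0.308,  0.3  ]), array([ 1.69,  0.14, -1.22,  1.95, -0.05,  0.7 ,  1.97])) err [-0.  0.  0.]
[ 0.00865838  0.00054624 -0.01690367]
[-0.09, 0.06, 0.275] 16
  seg [0.11 0.93 0.04] ('tilt 27.2 az -7.8', array([0.547, 0.14 , 0.258]), array([ 0.67,  0.06, -1.23,  2.09,  0.55,  0.73,  0.53])) err [ 0. -0. -0.]
[-0.05, 0.21, 0.255] 6
  seg [-0.19  0.82  0.22] ('tilt 27.2 az -7.8', array([0.615, 0.279, 0.238]), array([ 0.18,  0.41, -1.11,  1.87,  0.94,  1.01,  0.09])) err [-0. -0.  0.]
[0.008, 0.2, 0.19] 3
  seg [-0.24 -0.15  0.93] ('tilt 27.2 az -7.8', array([0.67 , 0.258, 0.173]), array([ 0.15,  0.54, -1.01,  1.85,  1.08,  0.95,  0.06])) err [-0. -0.  0.]
[0.008, 0.06, 0.19] 5
  seg [ 0.05 -0.93 -0.03] ('tilt 27.2 az -7.8', array([0.643, 0.121, 0.173]), array([ 0.47,  0.41, -1.06,  2.02,  1.01,  0.76,  0.23])) err [-0. -0.  0.]
[0.008, 0.06, 0.159] 2
  seg [ 0.24 -0.    0.46] ('tilt 27.2 az -7.8', array([0.643, 0.121, 0.142]), array([ 0.42,  0.45, -1.02,  2.05,  1.1 ,  0.73,  0.15])) err [-0. -0.  0.]
```

{"method": "send_rows", "body": {
  "rows": [
    [[-0.2, 0, -0.4], 0, 1],
    [[-0.36, 0, -0.7], 0, 1],
    [[-0.36, 0, -0.7], 0, 1],
    [[-0.36, 0, -0.7], 0, 1],
    [[-0.36, 0, -0.7], 0, 1],
    [[-0.36, 0, -0.7], 0, 1],
    [[-0.36, 0, -0.7], 0, 1]
  ]
}}

```text
time: 27.5
tool_pos: [0.5237, -0.3077, 0.2907]
tcp_rot: [3.141, 0.474, 3.005]
contact_force: [-0.0, 0.5, -2.9]
finger_gap: 0.57
```

```bash
python3 st.py
python3 - <<'E'
from t8 import *
M=rot(s['tcp_rot']);off=(Rz(np.radians(11.4))@M[:,2])*.019
plantw(w(*(np.array([-.10,.06,.28])+off)),17,0,out=False)
E
```

```text
27.5 q [ 1.64  0.14 -1.17  1.97 -0.06  0.68  1.97] p [ 0.5237 -0.3077  0.2907] F [-0.   0.5 -2.9] gap 0.57
M
 [[-0.882  0.136  0.452]
 [ 0.121  0.991 -0.061]
 [-0.456  0.001 -0.89 ]]
rack frame tcp [-0.0151 -0.383   0.2907] grasp [-0.0238 -0.3836  0.3076] tilt 27.2 az z -7.7
end err [0.0002 0.0003 0.    ]
[[[0.11, 0.88, 0.01], 0, -1], [[0.11, 0.87, 0.0], 0, -1], [[0.11, 0.88, 0.01], 0, -1], [[0.11, 0.88, 0.0], 0, -1], [[0.11, 0.88, 0.01], 0, -1], [[0.1, 0.87, 0.0], 0, -1], [[0.11, 0.88, 0.01], 0, -1], [[0.11, 0.88, 0.0], 0, -1], [[0.11, 0.88, 0.01], 0, -1], [[0.11, 0.87, 0.01], 0, -1]]
[[[0.11, 0.88, 0.0], 0, -1], [[0.11, 0.88, 0.01], 0, -1], [[0.11, 0.88, 0.0], 0, -1], [[0.11, 0.87, 0.01], 0, -1], [[0.11, 0.88, 0.0], 0, -1], [[0.1, 0.88, 0.01], 0, -1], [[0.11, 0.88, 0.0], 0, -1]]
```

{"method": "send_rows", "body": {
  "rows": [
    [[0.2, 0.6, 0.01], 0, 1],
    [[0.2, 0.87, 0], 0, 1],
    [[0.11, 0.88, 0.01], 0, 1],
    [[0.11, 0.88, 0], 0, 1],
    [[0.11, 0.88, 0.01], 0, 1],
    [[0.11, 0.87, 0], 0, 1],
    [[0.11, 0.88, 0.01], 0, 1],
    [[0.11, 0.88, 0], 0, 1],
    [[0.11, 0.88, 0.01], 0, 1],
    [[0.11, 0.87, 0.01], 0, 1]
  ]
}}

```text
time: 28.75
tool_pos: [0.5254, -0.0499, 0.2705]
tcp_rot: [-3.141, 0.474, 3.006]
contact_force: [0.0, -0.1, -2.9]
finger_gap: 0.571
```

{"method": "send_rows", "body": {
  "rows": [
    [[0.11, 0.88, 0], 0, 1],
    [[0.11, 0.88, 0], 0, 1],
    [[0.11, 0.88, 0], 0, 1],
    [[0.11, 0.88, 0], 0, 1],
    [[0.11, 0.88, 0], 0, 1],
    [[0.1, 0.88, 0], 0, 1],
    [[0, 0.88, 0], 0, 1]
  ]
}}

```text
time: 29.62
tool_pos: [0.5332, 0.1351, 0.262]
tcp_rot: [-3.141, 0.474, 3.005]
contact_force: [-0.0, -1.4, -2.3]
finger_gap: 0.568
```

```bash
python3 st.py
python3 - <<'E'
from t8 import *
M=rot(s['tcp_rot']);off=(Rz(np.radians(11.4))@M[:,2])*.019
plantw(w(*(np.array([-.045,.21,.26])+off)),6,0,out=False)
E
```

```text
29.62 q [ 0.7  -0.   -1.22  2.11  0.45  0.7   0.62] p [0.5332 0.1351 0.262 ] F [-0.  -1.4 -2.3] gap 0.568
M
 [[-0.881  0.136  0.453]
 [ 0.121  0.991 -0.063]
 [-0.457 -0.001 -0.89 ]]
rack frame tcp [-0.0934  0.0529  0.262 ] grasp [-0.1021  0.0524  0.2789] tilt 27.2 az z -7.9
end err [-0.0001  0.0003  0.    ]
[[[-0.28, 0.85, 0.26], 0, -1], [[-0.28, 0.86, 0.26], 0, -1], [[-0.29, 0.85, 0.27], 0, -1], [[-0.28, 0.86, 0.26], 0, -1], [[-0.28, 0.85, 0.26], 0, -1], [[-0.28, 0.86, 0.26], 0, -1]]
```

{"method": "send_rows", "body": {
  "rows": [
    [[-0.1, 0.85, 0.1], 0, 1],
    [[-0.28, 0.86, 0.26], 0, 1],
    [[-0.28, 0.85, 0.27], 0, 1],
    [[-0.28, 0.86, 0.26], 0, 1],
    [[-0.38, 0.85, 0.34], 0, 1],
    [[-0.38, 0.86, 0.34], 0, 1]
  ]
}}

```text
time: 30.38
tool_pos: [0.6211, 0.2781, 0.2434]
tcp_rot: [3.141, 0.474, 3.004]
contact_force: [1.3, -0.2, -1.9]
finger_gap: 0.57
```

```bash
python3 st.py
python3 - <<'E'
from t8 import *
M=rot(s['tcp_rot']);off=(Rz(np.radians(11.4))@M[:,2])*.019
plantw(w(*(np.array([.007,.20,.191])+off)),4,0,out=False)
E
```

```text
30.38 q [ 0.18  0.41 -1.1   1.85  0.93  1.01  0.11] p [0.6211 0.2781 0.2434] F [ 1.3 -0.2 -1.9] gap 0.57
M
 [[-0.882  0.137  0.452]
 [ 0.122  0.991 -0.062]
 [-0.456  0.    -0.89 ]]
rack frame tcp [-0.0355  0.2104  0.2434] grasp [-0.0441  0.2099  0.2603] tilt 27.1 az z -7.8
end err [-0.0001  0.0003  0.    ]
[[[-0.11, -0.11, 0.71], 0, -1], [[-0.11, -0.11, 0.7], 0, -1], [[-0.11, -0.11, 0.71], 0, -1], [[-0.11, -0.1, 0.7], 0, -1]]
```

{"method": "send_rows", "body": {
  "rows": [
    [[-0.11, -0.11, 0.71], 0, 1],
    [[-0.11, -0.11, 0.7], 0, 1],
    [[-0.11, -0.11, 0.71], 0, 1],
    [[-0.11, -0.1, 0.7], 0, 1],
    [[0, 0, 0], 0, 1]
  ]
}}

```text
time: 31.0
tool_pos: [0.6693, 0.2561, 0.172]
tcp_rot: [-3.141, 0.472, 3.003]
contact_force: [0.0, -0.6, -2.3]
finger_gap: 0.574
```

```bash
python3 st.py
python3 - <<'E'
from t8 import *
M=rot(s['tcp_rot']);off=(Rz(np.radians(11.4))@M[:,2])*.019
plantw(w(*(np.array([.008,.0605,.191])+off)),6,0,out=False)
d=grab('scene'); cv2.imwrite('pics/s5.png',cv2.resize(d['pixels'][140:290,240:420],None,fx=4,fy=4))
d=grab('wrist'); cv2.imwrite('pics/w6.png',d['pixels'])
E
```

```text
31.0 q [ 0.15  0.53 -1.    1.86  1.07  0.94  0.06] p [0.6693 0.2561 0.172 ] F [ 0.  -0.6 -2.3] gap 0.574
M
 [[-0.882  0.138  0.45 ]
 [ 0.123  0.99  -0.063]
 [-0.455 -0.001 -0.891]]
rack frame tcp [0.0161 0.1984 0.172 ] grasp [0.0075 0.1979 0.1889] tilt 27.1 az z -8.0
end err [-0.0001  0.0003  0.0001]
[[[0.03, -0.76, -0.03], 0, -1], [[0.04, -0.76, -0.03], 0, -1], [[0.03, -0.77, -0.03], 0, -1], [[0.03, -0.76, -0.03], 0, -1], [[0.04, -0.76, -0.03], 0, -1], [[0.03, -0.76, -0.03], 0, -1]]
```

View pics/s5.png

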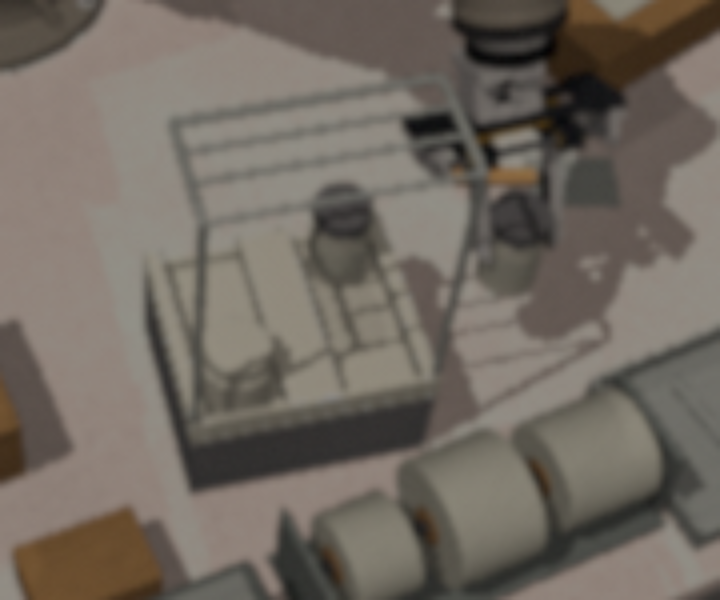

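View pics/w6.png

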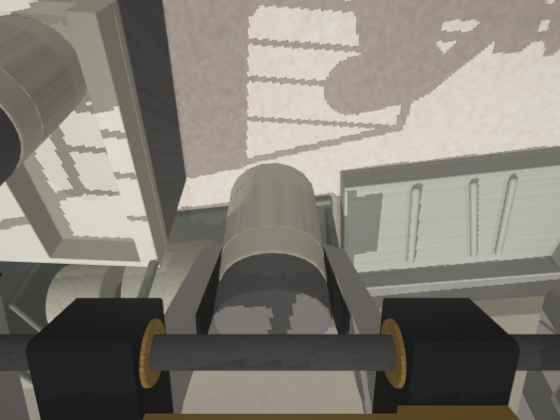

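{"method": "send_rows", "body": {
  "rows": [
    [[0.02, -0.5, -0.07], 0, 1],
    [[0.03, -0.76, -0.03], 0, 1],
    [[0.04, -0.77, -0.03], 0, 1],
    [[0.03, -0.76, -0.03], 0, 1],
    [[0.04, -0.76, -0.03], 0, 1],
    [[0.03, -0.76, -0.03], 0, 1],
    [[0.01, -0.26, 0], 0, 1],
    [[0, 0, 0], 0, 1]
  ]
}}

```text
time: 32.1
tool_pos: [0.6421, 0.1226, 0.1775]
tcp_rot: [3.141, 0.475, 3.004]
contact_force: [-0.5, 0.3, -1.9]
finger_gap: 0.571
```

```bash
python3 st.py
python3 - <<'E'
from t8 import *
M=rot(s['tcp_rot']);off=(Rz(np.radians(11.4))@M[:,2])*.019
plantw(w(*(np.array([.008,.0605,.1605])+off)),3,0,out=False)
d=grab('wrist'); cv2.imwrite('pics/w7.png',d['pixels'])
d=grab('scene'); cv2.imwrite('pics/s7.png',cv2.resize(d['pixels'][140:290,240:420],None,fx=4,fy=4))
E
```

```text
32.1 q [ 0.46  0.4  -1.06  2.02  0.99  0.76  0.24] p [0.6421 0.1226 0.1775] F [-0.5  0.3 -1.9] gap 0.571
M
 [[-0.881  0.137  0.453]
 [ 0.122  0.991 -0.063]
 [-0.457  0.    -0.889]]
rack frame tcp [0.0158 0.0621 0.1775] grasp [0.0071 0.0616 0.1944] tilt 27.2 az z -7.9
end err [ 0.0001  0.0001 -0.0001]
[[[0.16, -0.01, 0.34], 0, -1], [[0.17, -0.02, 0.34], 0, -1], [[0.16, -0.01, 0.34], 0, -1]]
```

View pics/w7.png

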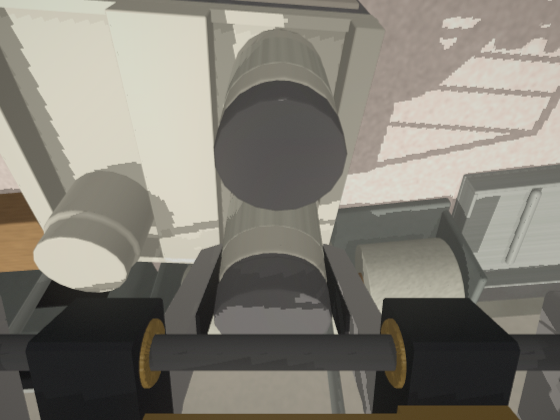

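View pics/s7.png

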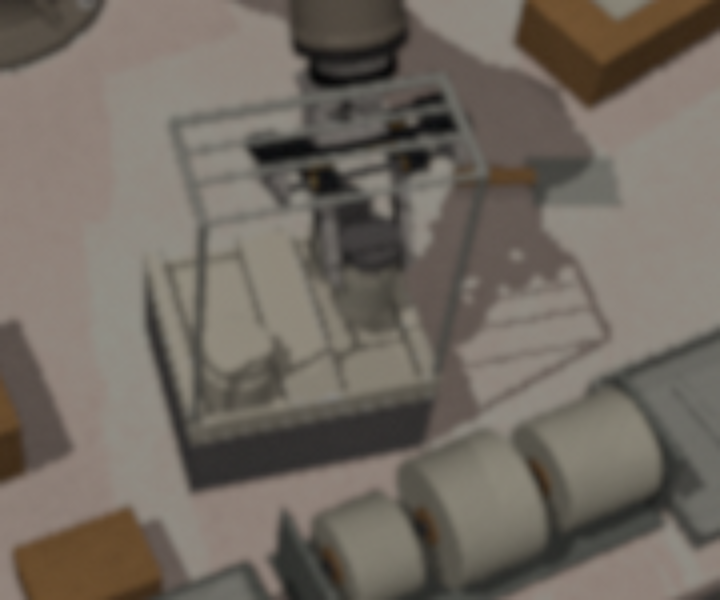

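{"method": "send_rows", "body": {
  "rows": [
    [[0.16, -0.01, 0.34], 0, 1],
    [[0.17, -0.02, 0.34], 0, 1],
    [[0.12, -0.01, 0.25], 0, 1],
    [[0.04, 0, 0.06], 0, 1],
    [[0, 0, 0], 0, 1]
  ]
}}

```text
time: 32.83
tool_pos: [0.6423, 0.1221, 0.1436]
tcp_rot: [3.141, 0.474, 3.005]
contact_force: [0.7, 0.2, -2.3]
finger_gap: 0.573
```

```bash
python3 st.py
```

```text
32.83 q [ 0.41  0.44 -1.01  2.05  1.09  0.73  0.15] p [0.6423 0.1221 0.1436] F [ 0.7  0.2 -2.3] gap 0.573
M
 [[-0.881  0.136  0.452]
 [ 0.122  0.991 -0.062]
 [-0.456  0.001 -0.89 ]]
rack frame tcp [0.0161 0.0617 0.1436] grasp [0.0074 0.0612 0.1605] tilt 27.2 az z -7.7
```

Still about 1 mm up; lower in half-millimetre steps until the force changes.

{"method": "send_rows", "body": {
  "rows": [
    [[0.01, 0, 0.015], 0, 1],
    [[0.01, 0, 0.015], 0, 1],
    [[0, 0, 0], 0, 1]
  ]
}}

```text
time: 33.2
tool_pos: [0.6423, 0.1218, 0.1428]
tcp_rot: [3.141, 0.474, 3.004]
contact_force: [-0.7, 0.1, -1.6]
finger_gap: 0.57
```

{"method": "send_rows", "body": {
  "rows": [
    [[0.01, 0, 0.015], 0, 1],
    [[0, 0, 0], 0, 1]
  ]
}}

```text
time: 33.45
tool_pos: [0.6424, 0.1219, 0.1424]
tcp_rot: [3.141, 0.475, 3.004]
contact_force: [-0.2, 0.6, 0.1]
finger_gap: 0.567
```

{"method": "send_rows", "body": {
  "rows": [
    [[0.005, 0, 0.008], 0, 1],
    [[0, 0, 0], 0, 0.2],
    [[0, 0, 0], 0, -0.3],
    [[0, 0, 0], 0, -0.6],
    [[0, 0, 0], 0, -0.6],
    [[0, 0, 0], 0, -0.6]
  ]
}}

```text
time: 34.2
tool_pos: [0.6421, 0.1219, 0.1419]
tcp_rot: [3.141, 0.474, 3.004]
contact_force: [-0.5, -0.3, -0.6]
finger_gap: 0.801
```

```bash
python3 st.py
python3 - <<'E'
from h import *
d=grab('wrist'); cv2.imwrite('pics/w8.png',d['pixels'])
E
```

```text
34.2 q [ 0.41  0.44 -1.01  2.05  1.09  0.73  0.15] p [0.6421 0.1219 0.1419] F [-0.5 -0.3 -0.6] gap 0.801
M
 [[-0.881  0.137  0.452]
 [ 0.122  0.991 -0.062]
 [-0.457  0.001 -0.89 ]]
rack frame tcp [0.016  0.0615 0.1419] grasp [0.0073 0.061  0.1588] tilt 27.2 az z -7.8
```

View pics/w8.png

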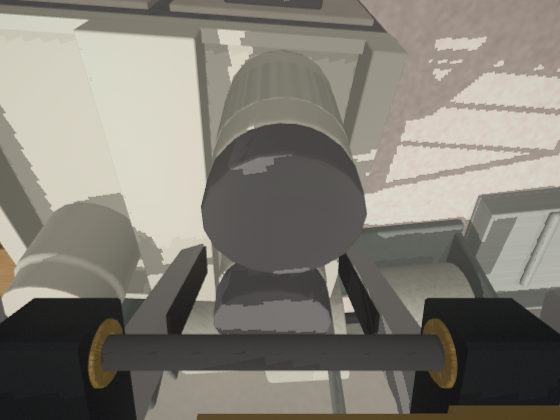

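{"method": "send_rows", "body": {
  "rows": [
    [[0, 0, 0], 0, -1],
    [[0, 0, -0.4], 0, -1],
    [[0, 0, -0.7], 0, -1],
    [[0, 0, -1], 0, -1],
    [[0, 0, -1], 0, -1],
    [[0, 0, -1], 0, -1],
    [[0, 0, -1], 0, -1],
    [[0, 0, -1], 0, -1]
  ]
}}

```text
time: 35.25
tool_pos: [0.5585, 0.134, 0.3058]
tcp_rot: [3.141, 0.475, 3.005]
contact_force: [-0.2, 0.1, -0.3]
finger_gap: 0.995
```

```bash
python3 st.py
python3 - <<'E'
from go import *
d=grab('wrist'); cv2.imwrite('pics/w9.png',d['pixels'])
X=cloud(d).reshape(-1,3);Y=(X-np.array([.6143,.0648,0]))@Rz(np.radians(-11.4))
for nm,c0 in (('old',(-.0566,.061)),('new',(.0075,.061))):
    m=(Y[:,2]>.182)&(Y[:,2]<.195)&(np.hypot(Y[:,0]-c0[0],Y[:,1]-c0[1])<.032);q=Y[m];print(nm,'lid',len(q),q.mean(0),cv2.minEnclosingCircle(q[:,:2].astype(np.float32)))
d=grab('scene'); cv2.imwrite('pics/s9.png',cv2.resize(d['pixels'][140:290,240:420],None,fx=4,fy=4)); cv2.imwrite('pics/s9f.png',d['pixels'])
E
```

```text
35.25 q [ 0.7  -0.   -1.19  2.01  0.38  0.78  0.72] p [0.5585 0.134  0.3058] F [-0.2  0.1 -0.3] gap 0.995
M
 [[-0.881  0.136  0.453]
 [ 0.121  0.991 -0.062]
 [-0.457  0.    -0.89 ]]
rack frame tcp [-0.0684  0.0568  0.3058] grasp [-0.077   0.0563  0.3227] tilt 27.2 az z -7.7
old lid 2752 [-0.05984227  0.06189523  0.18716964] ((-0.05715678632259369, 0.062238045036792755), 0.027163103222846985)
new lid 1869 [0.00332826 0.06221042 0.18705596] ((0.006460206117480993, 0.06227144971489906), 0.02733766660094261)
```

View pics/w9.png

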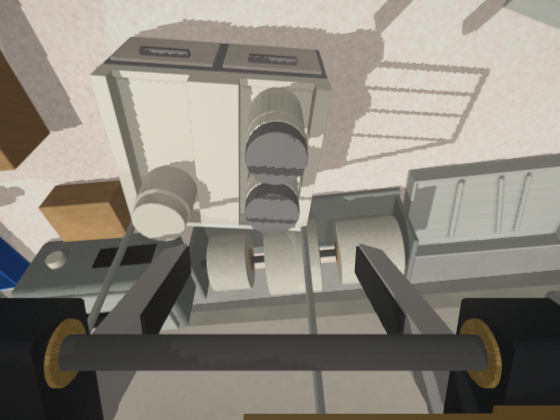

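View pics/s9.png

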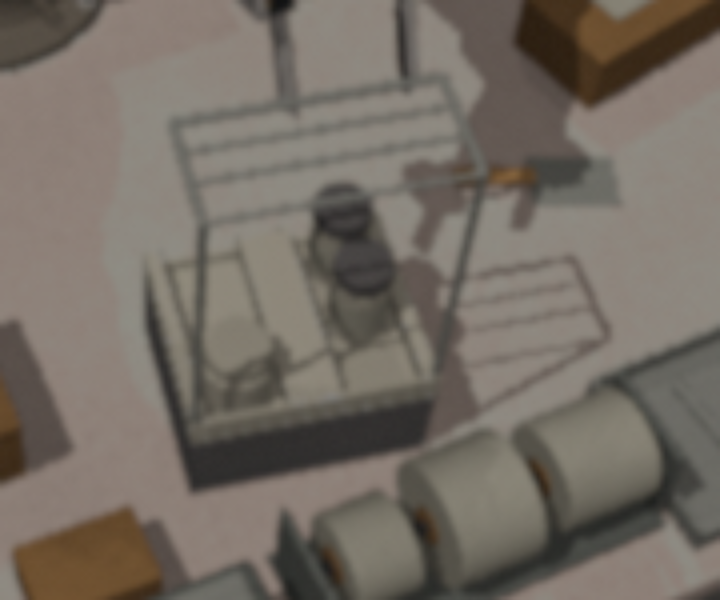

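View pics/s9f.png

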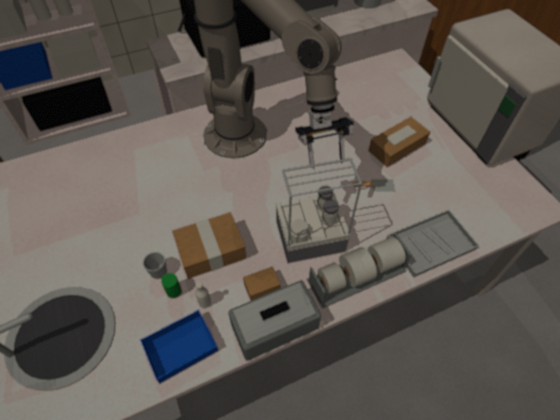

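```bash
python3 -c "
from rig import manip
print(manip.finish_job())"
```

```text
the job is handed in; nothing more can be done
None
```

The job is handed in at about 35 s of the 64 s allowed. The old canister stands at the front lip of the left lane, and the new one stands behind it in the same lane.

- **How it was done:** A straight-down tool could not fit under the wire deck. I pushed the arm against its joint limits away from the rack, which tilted the tool forward about 39°, and eased that to 27° for the new canister. I gripped the old one under the deck and drew it along the lane. I then took the white, grey-lidded one from the case and brought it in from the left side under the deck. I lowered it until the force showed contact, then let go. The green look-alike was not touched.
- **Canister positions:** The last wrist picture puts the old canister about 3 to 4 mm short of the lip and the new one about 10 mm behind it. Both lids read z ≈ 0.187 m, against 0.188 m expected for standing upright on the lane floor. The two lid positions agree with the gripper's pose at release to within about 1–2 mm.
- **Everything else:** In the last scene picture the jar, bottle, carton, beaker and spatula look unmoved. I checked these by eye and did not measure them again. The arm ended clear of everything.
- **Forces:** No wrist force over about 3 N showed in the readings during the handling, which I took only at the end of each move. The largest reading was about 55 N, early on in free air, when the joints reached their limits (the limit is 120 N).
- **Small disagreements:** The cameras differed by 2–5 mm on canister positions, so I went by the close wrist views. The approach to the new canister ended about 7 mm off and was corrected before gripping.

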